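# Close the vial keeper, drop the kickstand and hold the tilting mixer frame upright

### The arm

A 6-joint arm with a two-finger parallel gripper is mounted at the origin on a cart in front of the work surface, level with it; the furniture and walls round the work are solid. World frame = base frame: x ahead of the robot, y to its left, z up, the work surface at z = 0. Lengths are in m, angles in rad, forces in N, time in s.
With the tool pointing down it reaches from about 0.425 to 0.925 m from the base axis. Payload 12.5 kg.
Tool frame: the origin (TCP) lies at the very end of the fingers, on their centre line; the grasp point (between the pads) lies 19 mm behind it; x points along the fingers, z is the direction in which the jaws open and shut, and the axes are right-handed (so a half turn about x gives the same grasp; the last joint's range is limited). The gripper opens to 85 mm and grips with 20 to 120 N. Pads are 22 mm wide; open, the fingers measure 114 mm over their backs; the gripper's body (76 mm by 85 mm) begins 54 mm behind the grasp point. The pads swing forward as they close: fully open they stand 13 mm farther back than shut.
Start: joints at [-1.405, 0.491, 1.559, -0, 1.092, -0.106], TCP at [0.168, -0.602, 0.209] pointing down, gripper open.
Joint ranges: [-3.1, 3.1], [-0.84, 2.19], [0.05, 2.79], [-1.13, 4.28], [0.06, 2.93], [-2.69, 2.69]. Speed limits (rad/s): [2.22, 2.22, 2.79, 3.14, 3.14, 3.14].

### API

Orientations are given as a 3x3 rotation matrix whose columns are the frame's x, y, z axes.
In Python, from station import get_obs, cams, ticket gives the robot as it stands.
- The arm moves only by the tool move_arm, never from a script. Its argument "deltas" is a list of rows, each a list of 7 numbers: the finger opening in m, from 0 to 0.0854, then the shift along the tool's x, y, z in m, then the turn, a rotation vector about the tool's x, y, z in degrees. In form: [[gripper, dx, dy, dz, rx, ry, rz], ...]. A call has 1 to 8 rows; each row shifts and turns the commanded pose from where the row before left it, along the tool's axes as they then stand; what a row does not reach is not made up. A row lasts 1/12 s, in which the tool goes at most 41.7 mm and 7.16 degrees, less where a joint would pass 70% of its speed; a pose out of reach is approached as far as the arm can. A call with a gripper value outside its range is refused whole. The fingers move at their own pace and stop on an object; "force" is the grip in N (left out, the last holds). Time passes only in rows, so rows that do not move let the fingers close. It gives the time, the measured TCP pose, the force and the opening at its end, in the units of the state.
- get_obs(): the state, without advancing time (a new reading comes with each control period).
- cams.capture(name): name is "scene" or "top" or "wrist"; returns a dict with "color" (384x512x3 uint8, red, green, blue), "camera_matrix" (3x3 intrinsics, pixels), "pose" (4x4, takes a point from camera to world coordinates); the wrist camera has in their place "mount" (4x4, takes a point from camera to tool coordinates, whose origin is the TCP and whose axes are the tool frame's). Camera axes: x right, y up, looking along -z (the intrinsics and any distortion apply to the point x, -y, -z); pixel columns grow to the right and rows downward; lengths in m; the calibration is good to about 2 mm. A picture is of the moment at which its call begins: read the wrist's pose just before it. There is no depth.
- ticket.hand_in(): hands the job in, once; it reports no verdict.
The state is a dict: "t": time; "joint_pos": joint angles; "joint_vel": joint speeds; "joint_efforts": joint torques, N m; "tool_pos": TCP position; "tool_rot": TCP orientation; "force": force on the tool from outside, world axes, zero at the start; "wrist_torque": the same for the moment, N m; "finger_gap": finger opening in m.
Only numpy, scipy, OpenCV 4.12 (cv2) and the standard library are available. Lean on these libraries where they do the work, as an engineer would, in place of code of your own. Each camera call takes 0.05 s, during which the arm holds its last target. There are 200 camera calls.

### The job

A vial has just been loaded in the small tilting mixer that leans back on its rest posts. With the frame still leaning, first press the open metal strap fully down over the vial, then swing the kickstand on the frame's side forward over its centre and down to its stop. Then take the round top bar in the gripper, bring the frame upright where the kickstand comes down on its pad, and finish there, still gripping the bar and holding the frame upright (it falls back when let go); do not disturb the things lying about.

Things in the scene. Friction and masses are not known exactly. Their poses are not given: they have to be found in the camera images.
- stand: Grey base plate of the mixer (190 mm wide, 210 mm deep, 10 mm thick), fixed to the bench during the job, but standing in a different place and yaw each time. Origin at the middle of its underside; its own x points to the back (away from the robot at yaw 0), y to the left, z up. Two rest posts rise from its back half to z = 103 mm at x = 66 mm, y = +-70 mm; a 12 mm high landing pad for the kickstand lies at its front left (x -74, y 122 mm).
- frame (a joint): Lean of the aluminium frame (rad) about its hinge line, which runs along the stand's y, 25 mm above the stand's origin: 0 = upright, positive = leaning back (towards the stand's +x). It starts at about 0.60, resting on the posts. It weighs about 0.6 kg with the motor behind it, and falls back from upright when nothing holds it; no friction to speak of. It can tip forward (negative values) unless the kickstand is down, which stops it at about 0.
- bar (a point): Middle of the frame's round steel top bar (16 mm diameter, 128 mm free between the uprights, along the stand's y), 200 mm from the hinge line. The frame's own axes are those of the stand, turned by the lean; this point has them. Under the bar there is free space for 65 mm.
- keeper (a joint): Angle (rad) of the keeper, a flat steel strap on the front of the frame: 0 = closed, lying in front of the vial, parallel to the frame; it starts open at 1.3 to 1.7, sticking out to the front and, with the frame leaning, upward. Light friction (about 0.02 N m) keeps it where it is left.
- keeper_hinge (a point): Middle of the keeper's hinge line, in the frame's axes: 49 mm in front of the plane of the uprights, 118 mm from the frame's hinge line; the keeper turns about the frame's y. Closed, it points along the frame's -z; opening turns its end to the frame's -x.
- keeper_end (a point): Free end of the keeper, 58 mm from the keeper's hinge line, mid width; the strap is 26 mm wide and 4 mm thick.
- kickstand (a joint): Angle (rad) of the kickstand, a steel leg on the left side of the frame: 0 = folded up along the upright (it starts within 0.05 of that), growing as it swings to the front and down; 2.44 = down at its stop. With the frame leaning, its weight keeps it folded until it has passed the vertical (at about 0.6), and then it falls on to the front by itself, damped.
- kickstand_hinge (a point): Middle of the kickstand's hinge, in the frame's axes: 90 mm from the frame's hinge line, 92 mm to the left of the frame's middle; it turns about the frame's y.
- foot (a point): Middle of the free part of the kickstand's cross foot, a round black bar of 12 mm diameter at the leg's end, 127 mm from the kickstand's hinge. It runs parallel to the stand's y and sticks out to the left of the 8 mm leg: 20 mm are free to either side of this point, 26 mm to the leg's middle.
- driver: Screwdriver, 170 mm long, lying to the left of the stand; leave it alone. Origin mid underside.
- pen: Marker pen, 136 mm long, lying to the right of the stand; leave it alone. Origin mid underside.
- key: Hex key, 82 mm long, lying behind the stand; leave it alone. Origin mid underside.
- roll: Roll of black tape, 56 mm, at the left back; leave it alone. Origin mid underside.
- book: Notebook, 148 x 108 mm, to the right; leave it alone. Origin mid underside.

How it is judged:
By the outcome, as a careful person would: the job done as asked, in the order asked, and still so for the second after the job is handed in, while the arm keeps its last pose, push and grip.
It also fails if it takes over 61 s, if anything falls off the work surface, if the arm or the gripper's body presses on something with over 40 N, if the wrist force passes 120 N, or if a joint passes its speed limit or range.

## Working session

There is one attempt and no reset: what is moved stays moved. The work goes in short steps, Python scripts to look and compute and a tool call to move; the robot and the scene stay as the last step left them, time stands still between calls to the robot, and variables do not carry over. Pictures are saved under pics/ and viewed, about 8 in all and at most 12, crops included, and the job is handed in when it is done.

Besides the shell and the picture viewer there is one more tool, called after "Emit:" as a command line: name --pt "numbers of a row" for each row, then --argument value for the rest. move_arm: Moves the arm, as the interface text tells. Its arguments: {"type":"object","properties":{"deltas":{"type":"array"},"force":{"type":"number"}},"required":["deltas"]}

```bash
ls; mkdir -p pics; python3 - <<'E'
from station import get_obs, cams
import cv2,numpy as np
o=get_obs();print({k:np.round(v,3).tolist() for k,v in o.items()})
for n in("scene","top"):
    c=cams.capture(n);cv2.imwrite(f"pics/{n}0.png",c["color"][:,:,::-1]);np.savez(f"{n}0.npz",**{k:v for k,v in c.items()if k!="color"})
    print(n,[ (k,np.round(v,4).tolist()) for k,v in c.items() if k!="color"])
E
```

```text
pics
{'t': 0.0, 'joint_pos': [-1.405, 0.492, 1.559, -0.0, 1.092, -0.106], 'joint_vel': [0.001, -0.001, 0.0, -0.001, -0.0, 0.002], 'joint_efforts': [-0.0, -61.844, -26.16, -0.0, 0.004, -0.0], 'tool_pos': [0.168, -0.602, 0.208], 'tool_rot': [[-0.0, 0.963, 0.268], [0.001, 0.268, -0.963], [-1.0, 0.0, -0.001]], 'force': [-0.801, 0.378, 0.5], 'wrist_torque': [0.013, -0.0, 0.034], 'finger_gap': 0.085}
scene [('camera_matrix', [[355.1663, 0.0, 262.8694], [0.0, 355.1663, 188.8801], [0.0, 0.0, 1.0]]), ('pose', [[-0.8974, 0.3008, -0.3227, 0.2301], [-0.4411, -0.6209, 0.648, 0.7188], [-0.0055, 0.7239, 0.6899, 0.9503], [0.0, 0.0, 0.0, 1.0]])]
top [('camera_matrix', [[431.8282, 0.0, 256.5895], [0.0, 431.8282, 186.9013], [0.0, 0.0, 1.0]]), ('pose', [[-0.0284, 0.9959, -0.0863, 0.4936], [-0.9996, -0.0276, 0.0097, -0.0117], [0.0073, 0.0865, 0.9962, 1.345], [0.0, 0.0, 0.0, 1.0]])]
```

```bash
python3 - <<'E'
import cv2
for n in("scene","top"):
    i=cv2.imread(f"pics/{n}0.png")
    cv2.imwrite(f"pics/{n}0b.png",cv2.resize(i,(800,600),interpolation=cv2.INTER_CUBIC))
E
```

```text
(no output)
```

View pics/top0.png

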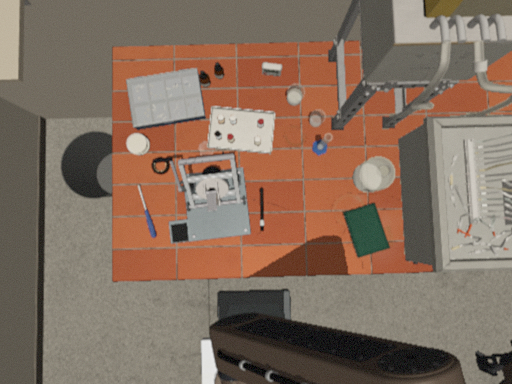

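View pics/scene0.png

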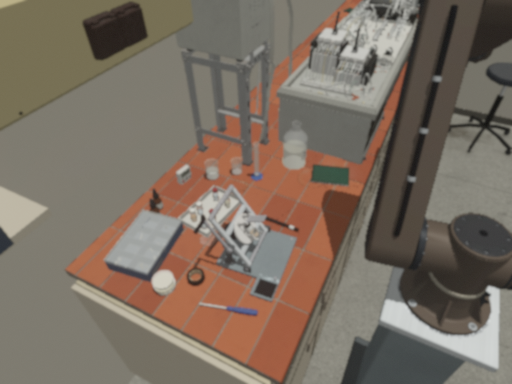

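The top view shows the stand with its front edge from about (188,241) to (250,235), the pad at (179,232) and the bar at about (210,157). In the scene view the mixer is at about (245,240). I'll enlarge both.

```bash
python3 - <<'E'
import cv2
i=cv2.imread("pics/top0.png")[145:250,160:265]; a=cv2.resize(i,(600,600),interpolation=cv2.INTER_CUBIC)
cv2.imwrite("pics/topc.png",a)
i=cv2.imread("pics/scene0.png")[175:305,190:310]; cv2.imwrite("pics/scenec.png",cv2.resize(i,None,fx=4.6,fy=4.6,interpolation=cv2.INTER_CUBIC))
E
```

```text
(no output)
```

View pics/topc.png

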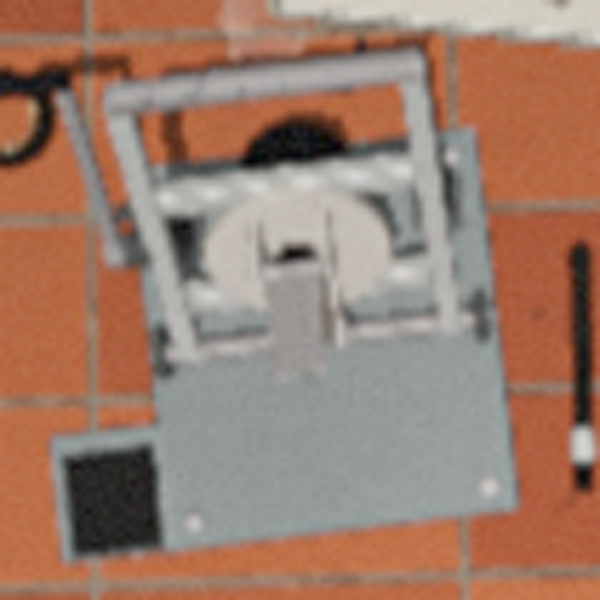

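View pics/scenec.png

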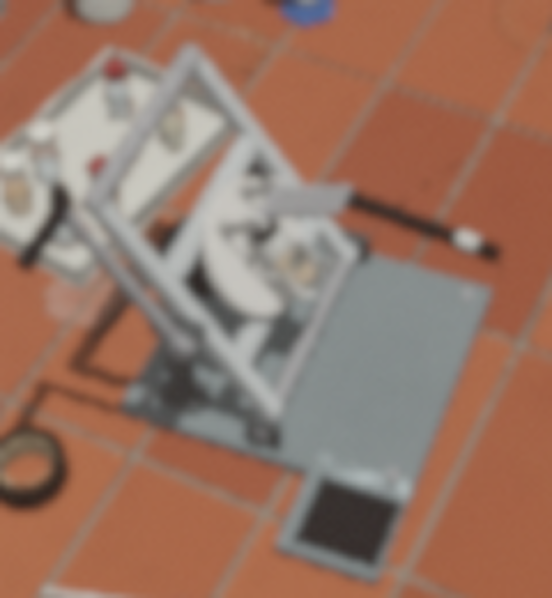

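The crops give stand, pad, bar, keeper and foot pixels: front corners at topc (163,549) and (518,508), bar ends (108,103) and (424,66), keeper from (295,268) to (298,372), leg from (118,262) to (62,92), foot at about (40,82). I'll fit everything jointly.

```bash
cat > geo.py <<'E'
import numpy as np
from scipy.spatial.transform import Rotation as R
from scipy.optimize import least_squares
def ry(a): return R.from_euler('y',a).as_matrix()
def proj(c,p):
    q=np.linalg.inv(c["pose"])@np.append(p,1); K=c["camera_matrix"]
    return np.array([K[0,0]*q[0]/-q[2]+K[0,2],K[1,1]*-q[1]/-q[2]+K[1,2]])
def stand(s,p): return np.array([s[0],s[1],0])+R.from_euler('z',s[2]).as_matrix()@np.asarray(p,float)
def frame(s,lean,p): return stand(s,np.array([0,0,.025])+ry(lean)@np.asarray(p,float))
def kend(s,lean,k,r=.058,y=0): return frame(s,lean,[-.049-r*np.sin(k),y,.118-r*np.cos(k)])
def foot(s,lean,q,y=.120,r=.127): return frame(s,lean,[-r*np.sin(q),y,.090+r*np.cos(q)])
E
python3 - <<'E'
from geo import *
C={n:dict(np.load(n+"0.npz")) for n in("top","scene")}
off={"top":(160,145,600/105),"scene":(190,175,4.6)}
S=lambda p:(lambda v:stand(v,p)); 
F=lambda p:(lambda v:frame(v,v[3],p))
obs=[("top",163,549,S([-.105,.095,.01])),("top",518,508,S([-.105,-.095,.01])),("top",474,128,S([.105,-.095,.01])),
("scene",490,287,S([-.105,-.095,.01])),("top",112,497,S([-.074,.122,.012])),("scene",346,517,S([-.074,.122,.012])),
("top",266,84,F([0,0,.2])),("scene",145,126,F([0,0,.2])),
("top",298,372,lambda v:kend(v,v[3],v[4])),("scene",342,199,lambda v:kend(v,v[3],v[4])),
("top",295,268,lambda v:kend(v,v[3],v[4],0)),("scene",280,200,lambda v:kend(v,v[3],v[4],0)),
("top",62,92,lambda v:foot(v,v[3],v[5],.094)),("top",118,262,lambda v:frame(v,v[3],[0,.094,.09])),("top",35,82,lambda v:foot(v,v[3],v[5])),("scene",45,228,lambda v:foot(v,v[3],v[5]))]
def px(n,u,v): a,b,k=off[n]; return np.array([(u+.5)/k+a-.5,(v+.5)/k+b-.5])
f=lambda v:np.concatenate([proj(C[n],g(v))-px(n,a,b) for n,a,b,g in obs])
r=least_squares(f,[.45,.08,.1,.6,1.5,0.],loss='soft_l1')
v=r.x;print(np.round(v,4));print(np.round(f(v).reshape(-1,2),1).tolist())
print("bar",frame(v,v[3],[0,0,.2]),"kend",kend(v,v[3],v[4]),"khinge",kend(v,v[3],0,0),"foot",foot(v,v[3],v[5]),"axis x",stand([0,0,v[2]],[1,0,0]))
E
```

```text
[0.5616 0.1007 0.0785 0.589  1.468  0.0332]
[[0.9, 0.0], [0.4, 0.5], [1.0, -0.4], [0.4, 0.3], [0.0, -0.0], [-0.6, 0.6], [0.6, -0.2], [0.3, -0.4], [0.4, 0.4], [0.3, -0.6], [0.1, 0.5], [-2.1, 0.6], [0.1, -1.0], [-0.5, -2.3], [-5.0, 1.8], [-0.1, 1.9]]
bar [0.67239862 0.10937983 0.19130244] kend [0.53524646 0.09859129 0.17743701] khinge [0.58636873 0.10261263 0.15033826] foot [0.66886584 0.22947262 0.20772409] axis x [0.9969205  0.07841884 0.        ]
```

The fit is consistent, with residuals of about 0.5 px on the stand, bar and keeper. Next is a planning helper that turns targets in stand coordinates into delta rows.

```bash
cat >> geo.py <<'E'
V=np.array([.5616,.1007,.0785]); LEAN=.589
def tool(a,s=V):  # tilt a: tool points down, leaning to stand +x
    c,n=np.cos(a),np.sin(a)
    return R.from_euler('z',s[2]).as_matrix()@np.array([[n,0,c],[0,1,0],[-c,0,n]])
def plan(wps,start=None):
    """wps: (world pos, rot, rows). prints tool-axis shift mm, turn deg per row"""
    from station import get_obs
    if start is None:
        o=get_obs(); start=(np.array(o["tool_pos"]),np.array(o["tool_rot"]))
    p,r=start
    for P,Q,n in wps:
        rv=R.from_matrix(r.T@Q).as_rotvec()/n; d=(np.asarray(P)-p)/n
        for i in range(n):
            print(np.round(r.T@d,4).tolist(),np.round(np.degrees(rv),2).tolist())
            r=r@R.from_rotvec(rv).as_matrix()
        p=np.asarray(P); print('--')
E
python3 - <<'E'
from geo import *
a=kend(V,LEAN,1.468,.046); print(a)
plan([([.47,-.25,.33],tool(0),12),([.53,.085,.30],tool(0),10)])
E
```

```text
[0.54578882 0.09945627 0.17183211]
[-0.0101, 0.0321, -0.0215] [-6.58, -0.0, -0.0]
[-0.0101, 0.0344, -0.0177] [-6.58, -0.0, -0.0]
[-0.0101, 0.0362, -0.0136] [-6.58, -0.0, -0.0]
[-0.0101, 0.0375, -0.0094] [-6.58, -0.0, -0.0]
[-0.0101, 0.0383, -0.005] [-6.58, -0.0, -0.0]
[-0.0101, 0.0387, -0.0006] [-6.58, -0.0, -0.0]
[-0.0102, 0.0385, 0.0038] [-6.58, -0.0, -0.0]
[-0.0102, 0.0378, 0.0082] [-6.58, -0.0, -0.0]
[-0.0102, 0.0366, 0.0125] [-6.58, -0.0, -0.0]
[-0.0102, 0.0349, 0.0166] [-6.58, -0.0, -0.0]
[-0.0102, 0.0328, 0.0205] [-6.58, -0.0, -0.0]
[-0.0102, 0.0302, 0.0241] [-6.58, -0.0, -0.0]
--
[0.003, 0.0329, 0.0086] [0.0, 0.0, -0.0]
[0.003, 0.0329, 0.0086] [0.0, 0.0, -0.0]
[0.003, 0.0329, 0.0086] [0.0, 0.0, -0.0]
[0.003, 0.0329, 0.0086] [0.0, 0.0, -0.0]
[0.003, 0.0329, 0.0086] [0.0, 0.0, -0.0]
[0.003, 0.0329, 0.0086] [0.0, 0.0, -0.0]
[0.003, 0.0329, 0.0086] [0.0, 0.0, -0.0]
[0.003, 0.0329, 0.0086] [0.0, 0.0, -0.0]
[0.003, 0.0329, 0.0086] [0.0, 0.0, -0.0]
[0.003, 0.0329, 0.0086] [0.0, 0.0, -0.0]
--
```

Emit:
move_arm --pt "0 -0.01 0.032 -0.021 -6.6 0 0" --pt "0 -0.01 0.034 -0.018 -6.6 0 0" --pt "0 -0.01 0.036 -0.014 -6.6 0 0" --pt "0 -0.01 0.037 -0.009 -6.6 0 0" --pt "0 -0.01 0.038 -0.005 -6.6 0 0" --pt "0 -0.01 0.038 0 -6.6 0 0" --force 30

```text
t: 0.6
tool_pos: [0.3183, -0.4261, 0.2689]
tool_rot: [[-0.0, 0.567, 0.824], [0.0, 0.824, -0.567], [-1.0, 0.0, -0.0]]
force: [0.6, -1.4, 0.6]
finger_gap: 0.0121
```

Emit:
move_arm --pt "0 -0.01 0.038 0.004 -6.6 0 0" --pt "0 -0.01 0.038 0.008 -6.6 0 0" --pt "0 -0.01 0.037 0.012 -6.6 0 0" --pt "0 -0.01 0.035 0.017 -6.6 0 0" --pt "0 -0.01 0.033 0.02 -6.6 0 0" --pt "0 -0.01 0.03 0.024 -6.6 0 0"

```text
t: 1.1
tool_pos: [0.4682, -0.249, 0.329]
tool_rot: [[-0.0, -0.089, 0.996], [0.0, 0.996, 0.089], [-1.0, 0.0, -0.0]]
force: [-0.7, -1.5, 0.2]
finger_gap: -0.0002
```

Emit:
move_arm --pt "0 0.003 0.033 0.008 0 0 0" --pt "0 0.003 0.033 0.008 0 0 0" --pt "0 0.003 0.033 0.008 0 0 0" --pt "0 0.003 0.033 0.008 0 0 0" --pt "0 0.003 0.033 0.008 0 0 0" --pt "0 0.003 0.033 0.008 0 0 0" --pt "0 0.003 0.033 0.008 0 0 0" --pt "0 0.003 0.033 0.008 0 0 0"

```text
t: 1.77
tool_pos: [0.509, 0.0193, 0.3043]
tool_rot: [[-0.0, -0.083, 0.997], [-0.0, 0.997, 0.083], [-1.0, -0.0, -0.0]]
force: [0.5, -0.3, 0.3]
finger_gap: 0.0
```

```bash
python3 - <<'E'
from geo import *
def tp(k,al,out=0,r=.046):
    b=np.pi/2-(k+LEAN); o=.002+.0145*abs(np.sin(b-al))+out
    n=np.array([-np.cos(k),0,np.sin(k)])  # outward, frame
    return frame(V,LEAN,np.array([-.049-r*np.sin(k),0,.118-r*np.cos(k)])+o*n)
ks=np.linspace(1.45,0,8); al=np.radians(np.linspace(0,32,8))
w=[(tp(1.468,0,.04),tool(0),3),(tp(1.468,0,.006),tool(0),2)]+[(tp(k,a),tool(a),1) for k,a in zip(ks,al)]
for x in w: print(np.round(x[0],3))
plan(w)
E
```

```text
[0.569 0.101 0.215]
[0.553 0.1   0.185]
[0.549 0.1   0.179]
[0.544 0.099 0.169]
[0.541 0.099 0.158]
[0.541 0.099 0.147]
[0.543 0.099 0.137]
[0.545 0.099 0.129]
[0.549 0.1   0.123]
[0.554 0.1   0.117]
[0.0298, 0.0256, 0.0221] [0.09, -0.01, 0.0]
[0.0298, 0.0256, 0.022] [0.09, -0.01, 0.0]
[0.0298, 0.0256, 0.022] [0.09, -0.01, 0.0]
--
[0.015, -0.0, -0.0079] [-0.0, -0.0, 0.0]
[0.015, -0.0, -0.0079] [-0.0, -0.0, 0.0]
--
[0.0062, 0.0, -0.0034] [-0.0, 0.0, 0.0]
--
[0.0099, -0.0, -0.0055] [-0.0, -4.57, 0.0]
--
[0.0107, 0.0, -0.0038] [-0.0, -4.57, 0.0]
--
[0.0112, -0.0, -0.0021] [-0.0, -4.57, 0.0]
--
[0.0102, -0.0, -0.0004] [0.0, -4.57, 0.0]
--
[0.0077, 0.0, 0.0004] [0.0, -4.57, -0.0]
--
[0.0077, -0.0, 0.001] [-0.0, -4.57, 0.0]
--
[0.0078, 0.0, 0.0017] [-0.0, -4.57, -0.0]
--
```

Emit:
move_arm --pt "0 0.03 0.026 0.022 0 0 0" --pt "0 0.03 0.026 0.022 0 0 0" --pt "0 0.03 0.026 0.022 0 0 0" --pt "0 0.015 0 -0.008 0 0 0" --pt "0 0.015 0 -0.008 0 0 0" --pt "0 0.006 0 -0.003 0 0 0" --pt "0 0 0 0 0 0 0"

```text
t: 2.35
tool_pos: [0.5436, 0.0923, 0.1847]
tool_rot: [[-0.003, -0.083, 0.997], [-0.0, 0.997, 0.083], [-1.0, -0.0, -0.003]]
force: [0.6, -0.1, 0.9]
finger_gap: -0.0001
```

Emit:
move_arm --pt "0 0.01 0 -0.0055 0 -4.6 0" --pt "0 0.0107 0 -0.0038 0 -4.6 0" --pt "0 0.0112 0 -0.002 0 -4.6 0" --pt "0 0.0102 0 0 0 -4.6 0" --pt "0 0.0077 0 0 0 -4.6 0" --pt "0 0.0077 0 0.001 0 -4.6 0" --pt "0 0 0 0 0 0 0"

```text
t: 2.93
tool_pos: [0.5438, 0.0918, 0.1291]
tool_rot: [[0.463, -0.082, 0.882], [0.038, 0.997, 0.073], [-0.885, -0.0, 0.465]]
force: [0.2, 0.7, -0.9]
finger_gap: -0.0
```

```bash
python3 - <<'E'
from geo import *
from station import cams
import cv2
def tp(k,al,out=0,r=.046):
    b=np.pi/2-(k+LEAN); o=.002+.0145*abs(np.sin(b-al))+out
    n=np.array([-np.cos(k),0,np.sin(k)])
    return frame(V,LEAN,np.array([-.049-r*np.sin(k),0,.118-r*np.cos(k)])+o*n)
a=np.radians(32)
plan([(tp(0,a),tool(a),3),(tp(0,a,-.006),tool(a),3)])
i=cams.capture("scene")["color"][175:305,190:310,::-1]; cv2.imwrite("pics/s1.png",cv2.resize(i,None,fx=4.6,fy=4.6,interpolation=cv2.INTER_CUBIC))
E
```

```text
[0.0055, 0.0025, 0.0013] [0.07, -1.44, -0.03]
[0.0055, 0.0025, 0.0012] [0.07, -1.44, -0.03]
[0.0055, 0.0025, 0.001] [0.07, -1.44, -0.03]
--
[0.0018, 0.0, 0.0008] [-0.0, -0.0, -0.0]
[0.0018, 0.0, 0.0008] [-0.0, -0.0, -0.0]
[0.0018, 0.0, 0.0008] [-0.0, -0.0, -0.0]
--
```

View pics/s1.png

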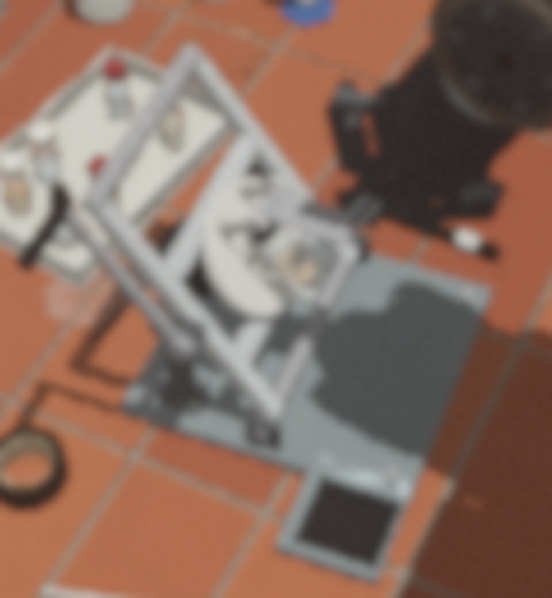

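The picture shows the fingertips at about (330,210) with the strap swung down behind them, and the frame undisturbed (bar still from (97,205) to (193,47)). I'll press to the end in small rows.

Emit:
move_arm --pt "0 0.0055 0.0025 0.001 0 -1.4 0" --pt "0 0.0055 0.0025 0.001 0 -1.4 0" --pt "0 0.0055 0.0025 0.001 0 -1.4 0" --pt "0 0.0018 0 0.001 0 0 0" --pt "0 0 0 0 0 0 0"

```text
t: 3.4
tool_pos: [0.5635, 0.1, 0.1314]
tool_rot: [[0.505, -0.087, 0.859], [0.051, 0.996, 0.072], [-0.862, 0.007, 0.507]]
force: [-0.1, 0.1, -0.8]
finger_gap: -0.0002
```

```bash
python3 - <<'E'
from geo import *
from station import get_obs
o=get_obs()
for k in("t","joint_pos","joint_vel","tool_pos","force"):print(k,np.round(o[k],4))
def tp(k,al,out=0,r=.046):
    b=np.pi/2-(k+LEAN); o=.002+.0145*abs(np.sin(b-al))+out
    n=np.array([-np.cos(k),0,np.sin(k)])
    return frame(V,LEAN,np.array([-.049-r*np.sin(k),0,.118-r*np.cos(k)])+o*n)
p=np.array(o["tool_pos"])
q=R.from_euler('z',-V[2]).as_matrix()@(p-[V[0],V[1],.0])-[0,0,.025]; print("TCP in frame",ry(-LEAN)@q)
E
```

```text
t 3.4
joint_pos [ 0.0472  0.4071  2.1399  0.4032  0.0686 -0.4334]
joint_vel [ 0.0004 -0.0003  0.0288 -0.0126 -0.0157  0.0101]
tool_pos [0.5635 0.1    0.1314]
force [-0.1359  0.1357 -0.7783]
TCP in frame [-0.05755142 -0.00080169  0.08952791]
```

Joint 5 is at its lower limit, so the tilt must be smaller. I'll back off, tilt back to 12° and press again nearer the strap end.

```bash
python3 - <<'E'
from geo import *
a=np.radians(12)
f=lambda x,z:frame(V,LEAN,[x,0,z])
w=[(f(-.075,.085),tool(a),4),(f(-.075,.065),tool(a),2),(f(-.062,.063),tool(a),3),(f(-.054,.063),tool(a),4)]
plan(w)
for x in w:print(np.round(x[0],4))
E
```

```text
[-0.0034, 0.0002, -0.0029] [0.08, 4.62, -0.15]
[-0.0032, 0.0002, -0.0032] [0.08, 4.62, -0.15]
[-0.0029, 0.0002, -0.0034] [0.08, 4.62, -0.15]
[-0.0026, 0.0002, -0.0037] [0.08, 4.62, -0.15]
--
[0.007, -0.0, -0.0072] [0.0, -0.0, 0.0]
[0.007, -0.0, -0.0072] [0.0, -0.0, 0.0]
--
[0.0036, 0.0, 0.0025] [0.0, 0.0, 0.0]
[0.0036, 0.0, 0.0025] [0.0, 0.0, 0.0]
[0.0036, 0.0, 0.0025] [0.0, 0.0, 0.0]
--
[0.0014, -0.0, 0.0014] [0.0, 0.0, 0.0]
[0.0014, -0.0, 0.0014] [0.0, 0.0, 0.0]
[0.0014, -0.0, 0.0014] [0.0, 0.0, 0.0]
[0.0014, -0.0, 0.0014] [0.0, 0.0, 0.0]
--
[0.5465 0.0995 0.1373]
[0.5354 0.0986 0.1207]
[0.5451 0.0994 0.1118]
[0.5517 0.0999 0.1074]
```

Emit:
move_arm --pt "0 -0.0034 0 -0.003 0 4.6 0" --pt "0 -0.0032 0 -0.003 0 4.6 0" --pt "0 -0.003 0 -0.0034 0 4.6 0" --pt "0 -0.0026 0 -0.0037 0 4.6 0" --pt "0 0.007 0 -0.007 0 0 0" --pt "0 0.007 0 -0.007 0 0 0" --pt "0 0 0 0 0 0 0"

```text
t: 3.98
tool_pos: [0.5357, 0.0994, 0.1177]
tool_rot: [[0.233, -0.091, 0.968], [0.033, 0.996, 0.085], [-0.972, 0.012, 0.236]]
force: [0.5, 0.2, -0.8]
finger_gap: 0.0003
```

Emit:
move_arm --pt "0 0.0036 0 0.0025 0 0 0" --pt "0 0.0036 0 0.0025 0 0 0" --pt "0 0.0036 0 0.0025 0 0 0" --pt "0 0 0 0 0 0 0"

```text
t: 4.32
tool_pos: [0.5475, 0.101, 0.1095]
tool_rot: [[0.237, -0.091, 0.967], [0.035, 0.996, 0.085], [-0.971, 0.013, 0.239]]
force: [0.2, 0.8, -0.2]
finger_gap: -0.0001
```

Emit:
move_arm --pt "0 0.0014 0 0.0014 0 0 0" --pt "0 0.0014 0 0.0014 0 0 0" --pt "0 0 0 0 0 0 0"

```text
t: 4.57
tool_pos: [0.5503, 0.1014, 0.1076]
tool_rot: [[0.237, -0.091, 0.967], [0.035, 0.996, 0.086], [-0.971, 0.014, 0.239]]
force: [-0.9, 0.4, -0.6]
finger_gap: -0.0001
```

Emit:
move_arm --pt "0 0.0014 0 0.0014 0 0 0" --pt "0 0.0014 0 0.0014 0 0 0" --pt "0 0 0 0 0 0 0"

```text
t: 4.82
tool_pos: [0.5537, 0.1017, 0.1055]
tool_rot: [[0.237, -0.091, 0.967], [0.035, 0.996, 0.086], [-0.971, 0.014, 0.239]]
force: [0.8, 0.3, -0.7]
finger_gap: 0.0002
```

Emit:
move_arm --pt "0 0.0014 0 0.0014 0 0 0" --pt "0 0.0014 0 0.0014 0 0 0" --pt "0 0 0 0 0 0 0"

```text
t: 5.07
tool_pos: [0.557, 0.102, 0.1034]
tool_rot: [[0.237, -0.091, 0.967], [0.035, 0.996, 0.086], [-0.971, 0.014, 0.239]]
force: [0.2, 0.0, -0.2]
finger_gap: 0.0001
```

```bash
python3 - <<'E'
from geo import *
from station import cams,get_obs
import cv2
o=get_obs();print(o["force"])
q=R.from_euler('z',-V[2]).as_matrix()@(np.array(o["tool_pos"])-[V[0],V[1],.0])-[0,0,.025]; print("TCP in frame",ry(-LEAN)@q)
c=cams.capture("scene"); t=proj(c,np.array(o["tool_pos"]))
ends=[proj(c,kend(V,LEAN,k)) for k in(0,.2,.4)]
print("tip",(t-[200,190])*8,"kend k0,.2,.4",[(e-[200,190])*8 for e in ends],"hinge",(proj(c,kend(V,LEAN,0,0))-[200,190])*8)
i=c["color"][190:265,200:290,::-1]; cv2.imwrite("pics/s2.png",cv2.resize(i,None,fx=8,fy=8,interpolation=cv2.INTER_CUBIC))
E
```

```text
[ 0.24632369  0.03910953 -0.15787687]
TCP in frame [-0.04727511  0.00168929  0.06275737]
tip [459.43282425 334.63379019] kend k0,.2,.4 [array([468.30812587, 335.86893073]), array([489.75330169, 330.16451385]), array([507.448798  , 320.38474742])] hinge [387.00392472 229.19543935]
```

View pics/s2.png

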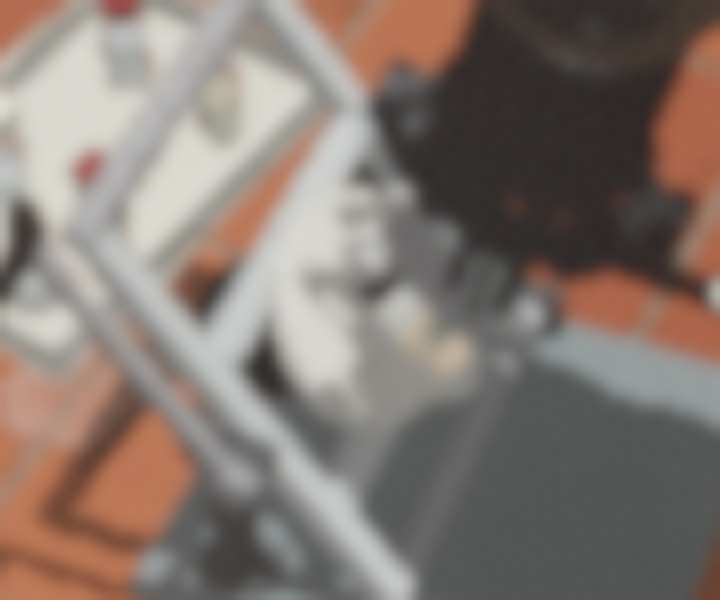

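The scene view can't show the strap: the vial at about (445,345) hides the tip. I'll look with the wrist camera.

```bash
python3 - <<'E'
from geo import *
from station import cams,get_obs
import cv2
o=get_obs();c=cams.capture("wrist")
T=np.eye(4);T[:3,:3]=o["tool_rot"];T[:3,3]=o["tool_pos"]; c["pose"]=T@c["mount"]
print(np.round(c["mount"],3).tolist(), np.round(c["camera_matrix"],1).tolist())
for n,p in dict(hinge=kend(V,LEAN,0,0),k0=kend(V,LEAN,0),k3=kend(V,LEAN,.3),k6=kend(V,LEAN,.6),bar=frame(V,LEAN,[0,0,.2]),tip=o["tool_pos"]).items(): print(n,np.round(proj(c,p)))
cv2.imwrite("pics/w1.png",c["color"][:,:,::-1])
E
```

```text
[[-0.0, 0.281, -0.96, -0.164], [-0.001, 0.96, 0.281, 0.073], [1.0, 0.001, 0.0, -0.001], [0.0, 0.0, 0.0, 1.0]] [[277.1, 0.0, 254.8], [0.0, 277.1, 189.8], [0.0, 0.0, 1.0]]
hinge [334. 259.]
k0 [251. 228.]
k3 [234. 238.]
k6 [223. 251.]
bar [555. 283.]
tip [256. 226.]
```

View pics/w1.png

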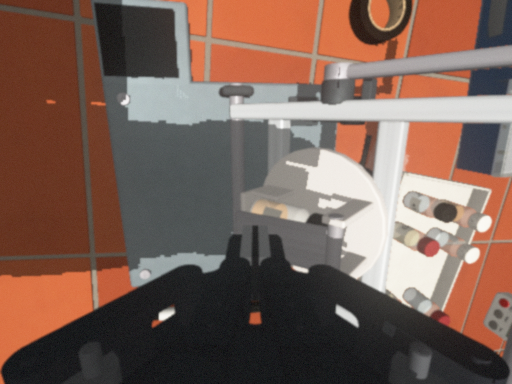

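The wrist view shows the dark strap running from its hinge at about (335,235) to about (243,215), roughly as a closed keeper should look. I'll enlarge the view and overlay model outlines to check the angle.

```bash
python3 - <<'E'
from geo import *
from station import cams,get_obs
import cv2
o=get_obs();c=cams.capture("wrist")
T=np.eye(4);T[:3,:3]=o["tool_rot"];T[:3,3]=o["tool_pos"]; c["pose"]=T@c["mount"]
im=cv2.resize(c["color"][170:285,210:360,::-1],None,fx=5,fy=5,interpolation=cv2.INTER_CUBIC)
for k,col in((0,(0,255,0)),(.2,(0,255,255)),(.4,(0,0,255))):
    P=[(proj(c,kend(V,LEAN,k,r,y))-[210,170])*5 for r,y in((0,.013),(.058,.013),(.058,-.013))]
    cv2.polylines(im,[np.int32(P)],False,col,1)
cv2.imwrite("pics/w2.png",im)
E
```

```text
(no output)
```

View pics/w2.png

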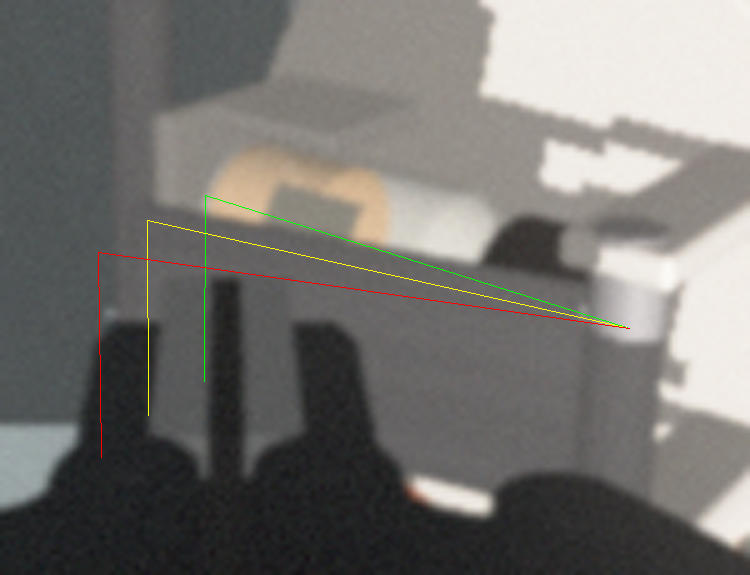

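```bash
python3 - <<'E'
from geo import *
from station import cams,get_obs
o=get_obs();c=cams.capture("wrist")
T=np.eye(4);T[:3,:3]=o["tool_rot"];T[:3,3]=o["tool_pos"]; c["pose"]=T@c["mount"]
def pt(k,r,y,e,dx): return frame(V,LEAN,np.array([-.049-r*np.sin(k),y,.118-r*np.cos(k)])+e*np.array([-np.cos(k),0,np.sin(k)])+[dx,0,0])
for dx in(0,.004):
 for e in(.002,-.002):
  for k in(-.05,0,.1,.2,.3):
   for y in(.013,.017):
    a,b=[(proj(c,pt(k,r,y,e,dx))-[210,170])*5 for r in(.006,.058)]
    print(dx,e,k,y,np.round(a),np.round(b),"slope %.3f"%((a-b)[1]/(a-b)[0]))
E
```

```text
0 0.002 -0.05 0.013 [566. 316.] [211. 193.] slope 0.346
0 0.002 -0.05 0.017 [569. 280.] [211. 163.] slope 0.325
0 0.002 0 0.013 [566. 317.] [195. 199.] slope 0.320
0 0.002 0 0.017 [569. 281.] [195. 169.] slope 0.301
0 0.002 0.1 0.013 [565. 320.] [166. 211.] slope 0.273
0 0.002 0.1 0.017 [568. 283.] [165. 180.] slope 0.256
0 0.002 0.2 0.013 [565. 322.] [138. 225.] slope 0.228
0 0.002 0.2 0.017 [568. 286.] [138. 193.] slope 0.215
0 0.002 0.3 0.013 [565. 325.] [113. 241.] slope 0.187
0 0.002 0.3 0.017 [568. 288.] [113. 208.] slope 0.176
0 -0.002 -0.05 0.013 [587. 305.] [233. 186.] slope 0.336
0 -0.002 -0.05 0.017 [590. 269.] [233. 157.] slope 0.315
0 -0.002 0 0.013 [585. 306.] [217. 191.] slope 0.311
0 -0.002 0 0.017 [588. 270.] [217. 161.] slope 0.292
0 -0.002 0.1 0.013 [581. 307.] [186. 202.] slope 0.265
0 -0.002 0.1 0.017 [584. 271.] [186. 172.] slope 0.249
0 -0.002 0.2 0.013 [577. 309.] [157. 215.] slope 0.222
0 -0.002 0.2 0.017 [580. 273.] [157. 184.] slope 0.209
0 -0.002 0.3 0.013 [573. 310.] [130. 230.] slope 0.182
0 -0.002 0.3 0.017 [576. 274.] [130. 198.] slope 0.171
0.004 0.00
[... 459 characters left out ...]
 0.002 0.3 0.013 [585. 313.] [138. 232.] slope 0.182
0.004 0.002 0.3 0.017 [588. 277.] [138. 200.] slope 0.171
0.004 -0.002 -0.05 0.013 [606. 294.] [253. 179.] slope 0.326
0.004 -0.002 -0.05 0.017 [609. 259.] [254. 150.] slope 0.306
0.004 -0.002 0 0.013 [603. 295.] [237. 184.] slope 0.302
0.004 -0.002 0 0.017 [607. 259.] [238. 155.] slope 0.284
0.004 -0.002 0.1 0.013 [599. 296.] [208. 195.] slope 0.258
0.004 -0.002 0.1 0.017 [602. 260.] [208. 165.] slope 0.242
0.004 -0.002 0.2 0.013 [595. 297.] [180. 207.] slope 0.217
0.004 -0.002 0.2 0.017 [598. 262.] [180. 176.] slope 0.204
0.004 -0.002 0.3 0.013 [592. 299.] [154. 221.] slope 0.178
0.004 -0.002 0.3 0.017 [595. 263.] [154. 190.] slope 0.167
```

The grey finger pads blur into the strap here, so the reading is ambiguous. I'll press a bit further by force.

Emit:
move_arm --pt "0 0.0014 0 0.0014 0 0 0" --pt "0 0.0014 0 0.0014 0 0 0" --pt "0 0 0 0 0 0 0"

```text
t: 5.52
tool_pos: [0.5605, 0.1024, 0.1014]
tool_rot: [[0.237, -0.091, 0.967], [0.035, 0.996, 0.086], [-0.971, 0.014, 0.239]]
force: [-1.0, -0.2, 0.2]
finger_gap: -0.0001
```

Emit:
move_arm --pt "0 0.0014 0 0.0014 0 0 0" --pt "0 0.0014 0 0.0014 0 0 0" --pt "0 0 0 0 0 0 0"

```text
t: 5.77
tool_pos: [0.5638, 0.1027, 0.0993]
tool_rot: [[0.237, -0.092, 0.967], [0.035, 0.996, 0.086], [-0.971, 0.014, 0.239]]
force: [-0.8, -0.5, -0.2]
finger_gap: 0.0001
```

```bash
python3 - <<'E'
from geo import *
from station import get_obs
o=get_obs();print(o["force"],o["joint_pos"])
q=R.from_euler('z',-V[2]).as_matrix()@(np.array(o["tool_pos"])-[V[0],V[1],.0])-[0,0,.025]; print("TCP in frame",ry(-LEAN)@q)
E
```

```text
[-0.79256131 -0.51889897 -0.156763  ] [ 0.05414384  0.4890697   1.96758717  0.05165137  0.44479334 -0.07978437]
TCP in frame [-0.03933144  0.00185656  0.06309864]
```

No force even though the tip is well past the closed plane, so something is off. I'll retreat and look.

Emit:
move_arm --pt "0 -0.02 0 -0.01 0 0 0" --pt "0 -0.03 0 -0.01 0 0 0" --pt "0 -0.03 0 0 0 0 0" --pt "0 -0.03 0 0 0 0 0" --pt "0 -0.02 0 0 0 0 0" --pt "0 0 0 0 0 0 0"

```text
t: 6.27
tool_pos: [0.5141, 0.0965, 0.2251]
tool_rot: [[0.243, -0.092, 0.966], [0.035, 0.996, 0.086], [-0.969, 0.013, 0.245]]
force: [0.7, 0.1, 0.1]
finger_gap: 0.0002
```

```bash
cat > look.py <<'E'
from geo import *
from station import cams,get_obs
import cv2,sys
def wrist():
    o=get_obs();c=cams.capture("wrist")
    T=np.eye(4);T[:3,:3]=o["tool_rot"];T[:3,3]=o["tool_pos"]; c["pose"]=T@c["mount"]; return c
E
python3 - <<'E'
from look import *
c=wrist(); a=c["color"][:,:,::-1]
h=proj(c,kend(V,LEAN,.3,.03)); print(h)
x0,y0=np.int32(np.clip(h-[80,70],0,[352,244])); im=cv2.resize(a[y0:y0+140,x0:x0+160],None,fx=4,fy=4,interpolation=cv2.INTER_CUBIC)
s=cams.capture("scene")["color"][175:305,190:310,::-1]
print(x0,y0,[(k,((proj(c,kend(V,LEAN,k,.058,.013))-[x0,y0])*4).round(),((proj(c,kend(V,LEAN,k,.058,-.013))-[x0,y0])*4).round()) for k in(0,.3,.6,1,1.4)], [((proj(c,kend(V,LEAN,0,0,y))-[x0,y0])*4).round() for y in(.013,-.013)])
cv2.imwrite("pics/w3.png",im)
E
```

```text
[280.07068877 185.54159828]
200 115 [(0, array([255., 211.]), array([253., 303.])), (0.3, array([219., 221.]), array([218., 318.])), (0.6, array([199., 234.]), array([199., 337.])), (1, array([204., 256.]), array([204., 367.])), (1.4, array([253., 279.]), array([251., 399.]))] [array([442., 243.]), array([435., 348.])]
```

View pics/w3.png

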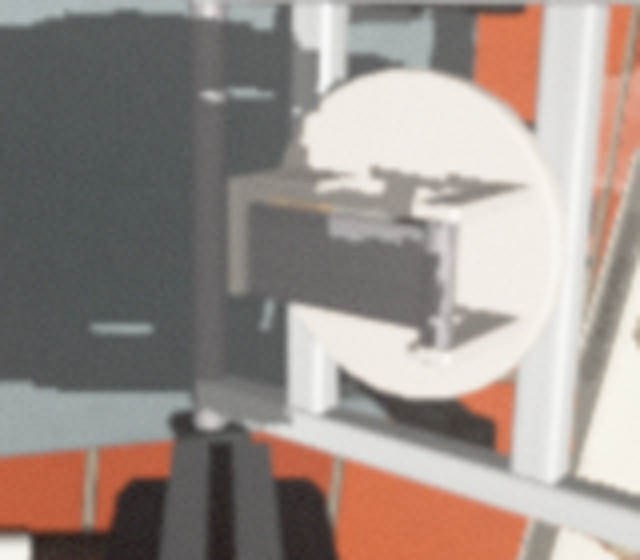

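The strap now shows clearly, from its hinge at column ~440 to its end at ~(250, 205–297), which matches the model outline for k≈0: closed. I'll press once more on mid-strap to feel the stop.

```bash
python3 - <<'E'
from geo import *
a=np.radians(14)
f=lambda x,z:frame(V,LEAN,[x,-.004,z])
plan([(f(-.075,.080),tool(a),4),(f(-.06,.080),tool(a),3),(f(-.05,.080),tool(a),4)])
E
```

```text
[0.0232, -0.0013, 0.002] [0.14, -0.02, -0.23]
[0.0232, -0.0012, 0.002] [0.14, -0.02, -0.23]
[0.0233, -0.0011, 0.002] [0.14, -0.02, -0.23]
[0.0233, -0.001, 0.002] [0.14, -0.02, -0.23]
--
[0.0037, -0.0, 0.0034] [0.0, -0.0, -0.0]
[0.0037, -0.0, 0.0034] [0.0, -0.0, -0.0]
[0.0037, -0.0, 0.0034] [0.0, -0.0, -0.0]
--
[0.0019, 0.0, 0.0017] [0.0, -0.0, -0.0]
[0.0019, 0.0, 0.0017] [0.0, -0.0, -0.0]
[0.0019, 0.0, 0.0017] [0.0, -0.0, -0.0]
[0.0019, 0.0, 0.0017] [0.0, -0.0, -0.0]
--
```

Emit:
move_arm --pt "0 0.023 -0.001 0.002 0 0 0" --pt "0 0.023 -0.001 0.002 0 0 0" --pt "0 0.023 -0.001 0.002 0 0 0" --pt "0 0.023 -0.001 0.002 0 0 0" --pt "0 0.0037 0 0.0034 0 0 0" --pt "0 0.0037 0 0.0034 0 0 0" --pt "0 0 0 0 0 0 0"

```text
t: 6.95
tool_pos: [0.5522, 0.0973, 0.1275]
tool_rot: [[0.236, -0.091, 0.967], [0.035, 0.996, 0.086], [-0.971, 0.014, 0.238]]
force: [-0.4, 0.5, 0.2]
finger_gap: 0.0003
```

Emit:
move_arm --pt "0 0.002 0 0.0018 0 0 0" --pt "0 0.002 0 0.0018 0 0 0" --pt "0 0 0 0 0 0 0"

```text
t: 7.2
tool_pos: [0.5565, 0.0977, 0.1255]
tool_rot: [[0.238, -0.092, 0.967], [0.035, 0.996, 0.086], [-0.971, 0.014, 0.24]]
force: [0.1, -0.5, -0.6]
finger_gap: -0.0001
```

Emit:
move_arm --pt "0 0.002 0 0.0018 0 0 0" --pt "0 0 0 0 0 0 0"

```text
t: 7.37
tool_pos: [0.5585, 0.0979, 0.1237]
tool_rot: [[0.237, -0.092, 0.967], [0.035, 0.996, 0.086], [-0.971, 0.014, 0.24]]
force: [-0.7, -0.5, -0.1]
finger_gap: 0.0004
```

Emit:
move_arm --pt "0 0.002 0 0.0018 0 0 0" --pt "0 0.002 0 0.0018 0 0 0" --pt "0 0 0 0 0 0 0"

```text
t: 7.62
tool_pos: [0.5631, 0.0983, 0.1202]
tool_rot: [[0.237, -0.091, 0.967], [0.035, 0.996, 0.086], [-0.971, 0.014, 0.239]]
force: [0.1, 0.1, 0.1]
finger_gap: -0.0001
```

Emit:
move_arm --pt "0 0.001 0 0.001 0 0 0" --pt "0 0.001 0 0.001 0 0 0" --pt "0 0 0 0 0 0 0"

```text
t: 7.87
tool_pos: [0.5653, 0.0986, 0.1187]
tool_rot: [[0.237, -0.092, 0.967], [0.035, 0.996, 0.086], [-0.971, 0.014, 0.239]]
force: [0.1, 0.1, -0.3]
finger_gap: -0.0003
```

Emit:
move_arm --pt "0 0.001 0 0.001 0 0 0" --pt "0 0.001 0 0.001 0 0 0" --pt "0 0 0 0 0 0 0"

```text
t: 8.12
tool_pos: [0.5677, 0.0988, 0.1173]
tool_rot: [[0.237, -0.092, 0.967], [0.035, 0.996, 0.086], [-0.971, 0.014, 0.239]]
force: [0.8, -0.0, 0.2]
finger_gap: -0.0002
```

Emit:
move_arm --pt "0 0.002 0 0.0018 0 0 0" --pt "0 0.002 0 0.0018 0 0 0" --pt "0 0 0 0 0 0 0"

```text
t: 8.37
tool_pos: [0.5723, 0.0993, 0.1141]
tool_rot: [[0.237, -0.091, 0.967], [0.035, 0.996, 0.086], [-0.971, 0.014, 0.239]]
force: [0.7, 0.6, 0.7]
finger_gap: 0.0004
```

Emit:
move_arm --pt "0 0.001 0 0.001 0 0 0" --pt "0 0.001 0 0.001 0 0 0" --pt "0 0 0 0 0 0 0"

```text
t: 8.62
tool_pos: [0.5744, 0.0995, 0.1128]
tool_rot: [[0.236, -0.092, 0.967], [0.035, 0.996, 0.086], [-0.971, 0.014, 0.239]]
force: [1.3, 0.2, 0.9]
finger_gap: -0.0003
```

```bash
python3 - <<'E'
from look import *
c=wrist(); a=c["color"][:,:,::-1].copy(); o=get_obs()
for d in(0,-.01,-.02):
  for y in(-.011,.011):
    q=np.linalg.inv(c["mount"])@[d,y,0,1]; K=c["camera_matrix"]; u=K[0,0]*q[0]/-q[2]+K[0,2]; v=-K[1,1]*q[1]/-q[2]+K[1,2]
    print(d,y,round(u),round(v)); cv2.circle(a,(int(u),int(v)),1,(0,0,255) if y>0 else (0,255,0),-1)
q=R.from_euler('z',-V[2]).as_matrix()@(np.array(o["tool_pos"])-[V[0],V[1],.0])-[0,0,.025]; print("TCP in frame",ry(-LEAN)@q,o["force"])
s=cams.capture("scene")["color"][195:255,225:285,::-1]; 
cv2.imwrite("pics/w4.png",np.hstack([cv2.resize(a[180:300,200:360],None,fx=3,fy=3,interpolation=cv2.INTER_CUBIC),cv2.resize(s,(300,360),interpolation=cv2.INTER_CUBIC)]))
E
```

```text
0 -0.011 256 242
0 0.011 256 210
-0.01 -0.011 256 249
-0.01 0.011 256 216
-0.02 -0.011 256 257
-0.02 0.011 256 222
TCP in frame [-0.03834206 -0.00217054  0.08003965] [-0.021602    0.80550814  1.24469311]
```

View pics/w4.png

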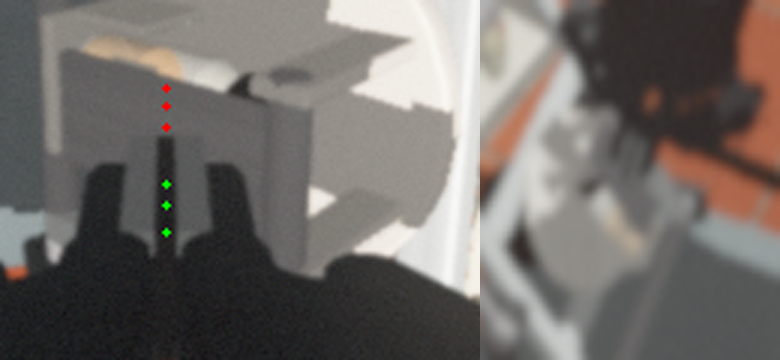

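The wrist picture shows the strap face closed over the vial (columns 60–270), with the fingertips ending at about (165,137), behind the stated TCP. I'll continue until I feel contact.

Emit:
move_arm --pt "0 0.001 0 0.001 0 0 0" --pt "0 0.001 0 0.001 0 0 0" --pt "0 0 0 0 0 0 0"

```text
t: 8.97
tool_pos: [0.5753, 0.0997, 0.1121]
tool_rot: [[0.234, -0.092, 0.968], [0.035, 0.996, 0.086], [-0.972, 0.014, 0.237]]
force: [-15.4, -3.7, 17.1]
finger_gap: -0.0004
```

Emit:
move_arm --pt "0 0.001 0 0.001 0 0 0" --pt "0 0.001 0 0.001 0 0 0" --pt "0 0 0 0 0 0 0"

```text
t: 9.22
tool_pos: [0.576, 0.0998, 0.1115]
tool_rot: [[0.232, -0.092, 0.968], [0.035, 0.996, 0.086], [-0.972, 0.014, 0.234]]
force: [-31.3, -5.7, 37.3]
finger_gap: -0.0005
```

Emit:
move_arm --pt "0 0.001 0 0.001 0 0 0" --pt "0 0.001 0 0.001 0 0 0" --pt "0 0 0 0 0 0 0"

```text
t: 9.47
tool_pos: [0.5766, 0.0999, 0.111]
tool_rot: [[0.23, -0.092, 0.969], [0.035, 0.996, 0.087], [-0.973, 0.014, 0.232]]
force: [-46.9, -8.7, 58.3]
finger_gap: 0.0002
```

The contact is firm (about 75 N at the fingers, so I'll stop there) and the strap is visibly closed. I'll back off and plan the foot.

Emit:
move_arm --pt "0 -0.005 0 -0.003 0 0 0" --pt "0 -0.02 0 -0.01 0 0 0" --pt "0 -0.035 0 -0.01 0 0 0" --pt "0.05 -0.04 0 0 0 3.5 0" --pt "0.05 -0.04 0 0 0 3.5 0" --pt "0.05 -0.04 0 0 0 3.5 0" --pt "0.05 -0.02 0 0 0 3.5 0" --pt "0.05 0 0 0 0 0 0"

```text
t: 10.13
tool_pos: [0.5248, 0.0922, 0.3041]
tool_rot: [[0.001, -0.091, 0.996], [0.013, 0.996, 0.091], [-1.0, 0.013, 0.002]]
force: [-0.6, -0.1, 0.5]
finger_gap: 0.0501
```

```bash
python3 - <<'E'
from look import *
f=foot(V,LEAN,.033,.121); print(f)
u=np.array([0,0,1.])
plan([(f+u*.09,tool(0),6),(f-u*.03,tool(0),6)])
w=[(foot(V,LEAN,q,.121)-u*.03,tool(0),1) for q in np.linspace(.033,.85,9)[1:]]
plan(w,(f-u*.03,tool(0)))
# refine foot with a crop of scene/top now
s=cams.capture("scene"); t=cams.capture("top")
for n,c in(("s",s),("t",t)):
  print(n,[np.round(proj(c,foot(V,LEAN,.033,y))) for y in(.095,.121,.141)])
ps,pt=[np.int32(proj(c,f)) for c in(s,t)]
g=lambda c,p:cv2.resize(c["color"][p[1]-20:p[1]+20,p[0]-25:p[0]+25,::-1],None,fx=8,fy=8,interpolation=cv2.INTER_CUBIC)
print(ps-[25,20],pt-[25,20]); cv2.imwrite("pics/f1.png",np.hstack([g(s,ps),g(t,pt)]))
E
```

```text
[0.66877825 0.23050459 0.20770508]
[0.0014, 0.0207, 0.026] [0.13, 0.02, -0.13]
[0.0013, 0.0208, 0.026] [0.13, 0.02, -0.13]
[0.0013, 0.0209, 0.0259] [0.13, 0.02, -0.13]
[0.0012, 0.0209, 0.0259] [0.13, 0.02, -0.13]
[0.0012, 0.021, 0.0258] [0.13, 0.02, -0.13]
[0.0011, 0.021, 0.0258] [0.13, 0.02, -0.13]
--
[0.02, -0.0, 0.0] [-0.0, -0.0, -0.0]
[0.02, -0.0, 0.0] [-0.0, -0.0, -0.0]
[0.02, -0.0, 0.0] [-0.0, -0.0, -0.0]
[0.02, -0.0, 0.0] [-0.0, -0.0, -0.0]
[0.02, -0.0, 0.0] [-0.0, -0.0, -0.0]
[0.02, -0.0, 0.0] [-0.0, -0.0, -0.0]
--
[-0.0063, 0.0, -0.0113] [0.0, 0.0, 0.0]
--
[-0.0051, 0.0, -0.0119] [0.0, 0.0, 0.0]
--
[-0.0038, -0.0, -0.0124] [0.0, 0.0, 0.0]
--
[-0.0026, 0.0, -0.0127] [0.0, 0.0, 0.0]
--
[-0.0012, -0.0, -0.0129] [0.0, 0.0, 0.0]
--
[0.0001, 0.0, -0.013] [0.0, 0.0, 0.0]
--
[0.0014, 0.0, -0.0129] [0.0, 0.0, 0.0]
--
[0.0027, -0.0, -0.0127] [0.0, 0.0, 0.0]
--
s [array([204., 220.]), array([199., 226.]), array([195., 232.])]
t [array([170., 160.]), array([160., 161.]), array([153., 162.])]
[174 206] [135 140]
```

View pics/f1.png

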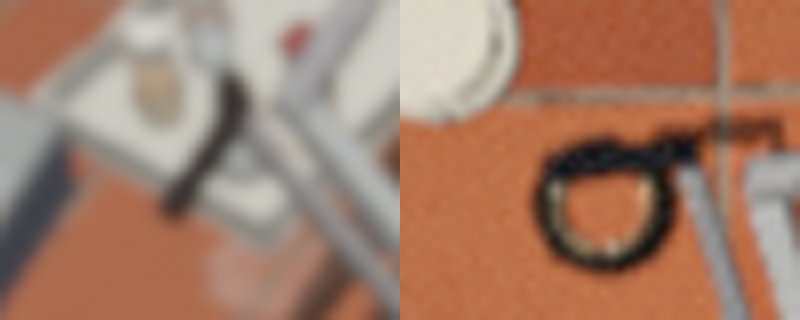

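Left crop (scene): the foot runs from (235,90) to (175,210). Right crop (top): it runs from (690,148) to (550,165). Both are within about 4 mm of the model, so I'll straddle the foot.

Emit:
move_arm --pt "0.05 0.001 0.021 0.026 0 0 0" --pt "0.05 0.001 0.021 0.026 0 0 0" --pt "0.05 0.001 0.021 0.026 0 0 0" --pt "0.05 0.001 0.021 0.026 0 0 0" --pt "0.05 0.001 0.021 0.026 0 0 0" --pt "0.05 0.001 0.021 0.026 0 0 0" --pt "0.05 0 0 0 0 0 0"

```text
t: 10.82
tool_pos: [0.6684, 0.2354, 0.2903]
tool_rot: [[-0.007, -0.093, 0.996], [0.013, 0.996, 0.094], [-1.0, 0.014, -0.006]]
force: [0.4, 0.6, -0.7]
finger_gap: 0.05
```

```bash
python3 - <<'E'
from look import *
f=foot(V,LEAN,.033,.121)+[.002,0,0]
u=np.array([0,0,1.])
print(get_obs()["tool_pos"])
plan([(f-u*.03,tool(0),6)])
E
```

```text
[0.6684209  0.23536388 0.29026637]
[0.0187, -0.0011, 0.0004] [0.14, -0.06, -0.13]
[0.0187, -0.0011, 0.0004] [0.14, -0.06, -0.13]
[0.0188, -0.001, 0.0004] [0.14, -0.06, -0.13]
[0.0188, -0.001, 0.0004] [0.14, -0.06, -0.13]
[0.0188, -0.0009, 0.0004] [0.14, -0.06, -0.13]
[0.0188, -0.0009, 0.0003] [0.14, -0.06, -0.13]
--
```

Emit:
move_arm --pt "0.05 0.019 -0.001 0.0004 0 0 0" --pt "0.05 0.019 -0.001 0.0004 0 0 0" --pt "0.05 0.019 -0.001 0.0004 0 0 0" --pt "0.05 0.019 -0.001 0 0 0 0" --pt "0.05 0.019 -0.001 0 0 0 0" --pt "0.05 0.019 -0.001 0 0 0 0" --pt "0.03 0 0 0 0 0 0" --pt "0.03 0 0 0 0 0 0"

```text
t: 11.48
tool_pos: [0.667, 0.2274, 0.1787]
tool_rot: [[-0.007, -0.091, 0.996], [0.013, 0.996, 0.091], [-1.0, 0.013, -0.006]]
force: [0.0, 0.7, 0.5]
finger_gap: 0.0301
```

Emit:
move_arm --pt "0.03 -0.006 0 -0.0113 0 0 0" --pt "0.03 -0.005 0 -0.012 0 0 0" --pt "0.03 -0.004 0 -0.0124 0 0 0" --pt "0.03 -0.003 0 -0.0127 0 0 0" --pt "0.03 -0.001 0 -0.013 0 0 0" --pt "0.03 0 0 -0.013 0 0 0" --pt "0.03 0.001 0 -0.013 0 0 0" --pt "0.03 0.002 0 -0.013 0 0 0"

```text
t: 12.15
tool_pos: [0.5676, 0.2183, 0.1982]
tool_rot: [[-0.002, -0.092, 0.996], [0.014, 0.996, 0.092], [-1.0, 0.014, -0.0]]
force: [1.1, -1.0, 0.2]
finger_gap: 0.0303
```

Emit:
move_arm --pt "0.03 0.002 0 -0.013 0 0 0" --pt "0.03 0.002 0 -0.012 0 0 0" --pt "0.03 0 0 0 0 0 0"

```text
t: 12.4
tool_pos: [0.5415, 0.216, 0.1938]
tool_rot: [[-0.004, -0.092, 0.996], [0.014, 0.996, 0.092], [-1.0, 0.014, -0.002]]
force: [0.3, 0.6, -1.2]
finger_gap: 0.0302
```

```bash
python3 - <<'E'
from look import *
c=cams.capture("scene"); P=c["color"][165:295,190:310,::-1]; a=cv2.resize(P,(360,390),interpolation=cv2.INTER_CUBIC)
w=wrist(); print([ (q,(proj(w,foot(V,LEAN,q,.119))).round()) for q in(.1,.6,.9,1.1,1.6,2.44)])
b=w["color"][:,:,::-1]; b=cv2.resize(b,(440,330)); b=cv2.copyMakeBorder(b,0,60,0,0,cv2.BORDER_CONSTANT)
cv2.imwrite("pics/k1.png",np.hstack([a,b]))
E
```

```text
[(0.1, array([462., 237.])), (0.6, array([366., 248.])), (0.9, array([294., 242.])), (1.1, array([251., 234.])), (1.6, array([190., 208.])), (2.44, array([198., 177.]))]
```

View pics/k1.png

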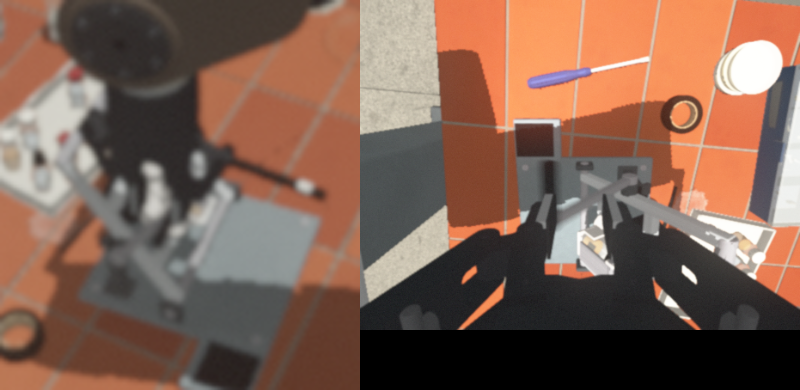

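The picture shows the leg, with hinge at about (628,185), swung forward to about (550,215) and the foot at (548,175): well past vertical. I'll lift away and let it fall to its stop.

Emit:
move_arm --pt "0.03 -0.02 0 0 0 0 0" --pt "0.03 -0.03 0 0 0 0 0" --pt "0.085 -0.03 0 0 0 0 0" --pt "0.085 -0.03 0 0 0 0 0" --pt "0.085 0 0 0.03 0 0 0" --pt "0.085 0 0 0.03 0 0 0" --pt "0.085 0 0 0 0 0 0"

```text
t: 13.08
tool_pos: [0.6075, 0.22, 0.3028]
tool_rot: [[-0.002, -0.091, 0.996], [0.014, 0.996, 0.091], [-1.0, 0.014, -0.0]]
force: [1.0, -0.3, 0.4]
finger_gap: 0.0846
```

```bash
cat > kick.py <<'E'
from look import *
# score foot/leg darkness along model projection for angles q, and brightness of leg
def dark(c,p):
    g=c["color"].mean(2); u,v=proj(c,p); return cv2.getRectSubPix(g.astype(np.float32),(3,3),(float(u),float(v))).mean()
def scan(lean=LEAN):
    for n in("scene","top","wrist"):
        c=wrist() if n=="wrist" else cams.capture(n)
        print(n,[(round(q,2),int(np.mean([dark(c,foot(V,lean,q,y)) for y in(.106,.118,.130,.138)])),tuple(int(t) for t in proj(c,foot(V,lean,q,.118)))) for q in(.03,.9,1.2,1.5,1.8,2.1,2.3,2.44,2.55)])
if __name__=="__main__":
    o=get_obs();print(o["t"],o["tool_pos"]);scan()
E
python3 kick.py
```

```text
13.0833 [0.60752532 0.22001692 0.30275323]
scene [(0.03, 173, (199, 225)), (0.9, 100, (234, 233)), (1.2, 145, (246, 241)), (1.5, 118, (256, 250)), (1.8, 93, (262, 259)), (2.1, 79, (265, 268)), (2.3, 49, (265, 273)), (2.44, 44, (264, 276)), (2.55, 45, (262, 278))]
top [(0.03, 49, (161, 160)), (0.9, 70, (164, 200)), (1.2, 75, (166, 213)), (1.5, 66, (169, 223)), (1.8, 41, (172, 230)), (2.1, 36, (174, 232)), (2.3, 32, (176, 232)), (2.44, 27, (177, 231)), (2.55, 30, (178, 229))]
wrist [(0.03, 96, (323, 186)), (0.9, 87, (211, 188)), (1.2, 74, (179, 183)), (1.5, 72, (160, 177)), (1.8, 77, (154, 170)), (2.1, 72, (158, 164)), (2.3, 46, (164, 161)), (2.44, 37, (171, 159)), (2.55, 50, (176, 158))]
```

```bash
cat > leg.py <<'E'
from look import *
def legscan(lean,qs):
    c={"wrist":wrist(),"scene":cams.capture("scene")}
    for n,k in c.items():
        g=k["color"].astype(np.float32)
        S=lambda p:cv2.getRectSubPix(g,(1,1),tuple(float(t) for t in proj(k,p)))[0,0]
        print(n,"pad",[tuple(int(t) for t in proj(k,stand(V,[x,y,.012]))) for x,y in((-.10,.10),(-.10,.145),(-.05,.145),(-.05,.10))])
        for q in qs:
            P=[foot(V,lean,q,.094,r) for r in(.05,.065,.08,.095,.11)]
            F=[foot(V,lean,q,y) for y in(.104,.112,.120,.128,.136,.143,.150)]
            print(round(q,2),"leg",[int(S(p).mean()) for p in P],"foot",[int(S(p).mean()) for p in F],tuple(int(t) for t in proj(k,F[2])))
if __name__=="__main__": legscan(LEAN,[1.2,1.5,1.8,2.1,2.25,2.35,2.44,2.55])
E
python3 leg.py
```

```text
wrist pad [(164, 165), (162, 137), (193, 138), (194, 165)]
1.2 leg [122, 104, 85, 85, 84] foot [84, 84, 83, 96, 69, 41, 43] (180, 181)
1.5 leg [119, 87, 84, 84, 83] foot [71, 72, 73, 72, 71, 74, 85] (161, 175)
1.8 leg [103, 86, 84, 83, 86] foot [73, 74, 76, 77, 81, 98, 153] (154, 169)
2.1 leg [94, 85, 85, 84, 85] foot [72, 70, 71, 71, 73, 125, 161] (158, 163)
2.25 leg [101, 91, 91, 88, 86] foot [86, 85, 41, 41, 44, 63, 61] (163, 161)
2.35 leg [102, 102, 104, 103, 100] foot [38, 32, 33, 34, 39, 48, 55] (167, 159)
2.44 leg [105, 105, 107, 105, 106] foot [34, 31, 33, 37, 40, 47, 56] (171, 158)
2.55 leg [102, 104, 102, 101, 100] foot [86, 39, 37, 43, 39, 54, 64] (177, 156)
scene pad [(275, 284), (269, 297), (253, 291), (259, 278)]
1.2 leg [102, 94, 133, 176, 191] foot [170, 198, 145, 125, 122, 122, 123] (246, 241)
1.5 leg [103, 123, 110, 89, 126] foot [157, 159, 119, 98, 97, 97, 104] (256, 251)
1.8 leg [124, 111, 112, 106, 146] foot [94, 84, 83, 88, 107, 96, 84] (262, 260)
2.1 leg [112, 88, 95, 84, 84] foot [83, 95, 88, 69, 72, 74, 65] (265, 269)
2.25 leg [108, 99, 97, 92, 88] foot [73, 51, 47, 50, 47, 43, 40] (265, 272)
2.35 leg [108, 105, 104, 105, 104] foot [47, 42, 44, 44, 41, 40, 36] (264, 275)
2.44 leg [107, 109, 104, 105, 105] foot [42, 44, 43, 40, 41, 37, 39] (263, 277)
2.55 leg [109, 118, 96, 91, 86] foot [51, 50, 43, 41, 38, 38, 38] (262, 279)
```

The leg and foot samples fit only q≈2.44, so the kickstand is down at its stop. Next is the bar, with the tool aligned to the leaning frame.

```bash
python3 - <<'E'
from geo import *
f=lambda z,l=LEAN:frame(V,l,[0,0,z])
plan([(f(.31)+[0,0,.01],tool(-LEAN),7),(f(.17),tool(-LEAN),6)])
L=np.linspace(LEAN,0,13)
print("lift")
plan([(frame(V,l,[0,0,.17]),tool(-l),1) for l in L[1:]],(f(.17),tool(-LEAN)))
E
```

```text
[0.0011, -0.0168, 0.0172] [0.14, 4.79, -0.08]
[-0.0003, -0.0167, 0.0173] [0.14, 4.79, -0.08]
[-0.0017, -0.0167, 0.0172] [0.14, 4.79, -0.08]
[-0.0031, -0.0167, 0.0171] [0.14, 4.79, -0.08]
[-0.0045, -0.0166, 0.0168] [0.14, 4.79, -0.08]
[-0.0059, -0.0166, 0.0164] [0.14, 4.79, -0.08]
[-0.0072, -0.0166, 0.0159] [0.14, 4.79, -0.08]
--
[0.0247, 0.0, 0.0009] [-0.0, -0.0, 0.0]
[0.0247, 0.0, 0.0009] [-0.0, -0.0, 0.0]
[0.0247, 0.0, 0.0009] [-0.0, -0.0, 0.0]
[0.0247, 0.0, 0.0009] [-0.0, -0.0, 0.0]
[0.0247, 0.0, 0.0009] [-0.0, -0.0, 0.0]
[0.0247, 0.0, 0.0009] [-0.0, -0.0, 0.0]
--
lift
[0.0002, 0.0, -0.0083] [0.0, -2.81, 0.0]
--
[0.0002, -0.0, -0.0083] [-0.0, -2.81, 0.0]
--
[0.0002, 0.0, -0.0083] [0.0, -2.81, -0.0]
--
[0.0002, 0.0, -0.0083] [-0.0, -2.81, 0.0]
--
[0.0002, 0.0, -0.0083] [0.0, -2.81, 0.0]
--
[0.0002, -0.0, -0.0083] [-0.0, -2.81, 0.0]
--
[0.0002, -0.0, -0.0083] [-0.0, -2.81, -0.0]
--
[0.0002, 0.0, -0.0083] [0.0, -2.81, -0.0]
--
[0.0002, -0.0, -0.0083] [-0.0, -2.81, 0.0]
--
[0.0002, -0.0, -0.0083] [-0.0, -2.81, -0.0]
--
[0.0002, -0.0, -0.0083] [0.0, -2.81, -0.0]
--
[0.0002, 0.0, -0.0083] [-0.0, -2.81, 0.0]
--
```

Emit:
move_arm --pt "0.06 -0.01 -0.017 0.017 0 4.8 0" --pt "0.06 -0.005 -0.017 0.017 0 4.8 0" --pt "0.06 -0.002 -0.017 0.017 0 4.8 0" --pt "0.06 -0.003 -0.017 0.017 0 4.8 0" --pt "0.06 0 -0.017 0.017 0 4.8 0" --pt "0.06 -0.002 -0.017 0.017 0 4.8 0" --pt "0.06 -0.004 -0.017 0.016 0 4.8 0" --pt "0.06 0 0 0 0 0 0"

```text
t: 14.0
tool_pos: [0.7334, 0.109, 0.2872]
tool_rot: [[-0.569, -0.088, 0.818], [-0.039, 0.996, 0.08], [-0.822, 0.014, -0.57]]
force: [0.5, -0.5, -4.3]
finger_gap: 0.06
```

```bash
python3 - <<'E'
from geo import *
from station import get_obs
o=get_obs();print(o["tool_pos"],o["joint_pos"],o["finger_gap"])
f=lambda z,l=LEAN:frame(V,l,[0,0,z])
plan([(f(.25),tool(-LEAN),3),(f(.17),tool(-LEAN),4)])
E
```

```text
[0.73338033 0.10896443 0.28721926] [ 0.06026481  0.96979785  0.52791111 -0.00603133  2.25043724 -0.03427835] 0.05997502623693837
[0.0212, 0.0016, 0.0013] [0.3, -0.33, -0.11]
[0.0212, 0.0017, 0.0012] [0.3, -0.33, -0.11]
[0.0212, 0.0017, 0.001] [0.3, -0.33, -0.11]
--
[0.02, -0.0, -0.0] [-0.0, 0.0, -0.0]
[0.02, -0.0, -0.0] [-0.0, 0.0, -0.0]
[0.02, -0.0, -0.0] [-0.0, 0.0, -0.0]
[0.02, -0.0, -0.0] [-0.0, 0.0, -0.0]
--
```

Emit:
move_arm --pt "0.06 0.021 0.0016 0.001 0.3 -0.3 0" --pt "0.06 0.021 0.0017 0.001 0.3 -0.3 0" --pt "0.06 0.021 0.0017 0.001 0.3 -0.3 0" --pt "0.06 0.02 0 0 0 0 0" --pt "0.06 0.02 0 0 0 0 0" --pt "0.06 0.02 0 0 0 0 0" --pt "0.06 0.02 0 0 0 0 0" --pt "0.06 0 0 0 0 0 0"

```text
t: 14.67
tool_pos: [0.6521, 0.1123, 0.174]
tool_rot: [[-0.545, -0.079, 0.835], [-0.039, 0.997, 0.069], [-0.838, 0.005, -0.546]]
force: [0.2, 0.3, -0.0]
finger_gap: 0.0599
```

Emit:
move_arm --pt "0.0 0 0 0 0 0 0" --pt "0.0 0 0 0 0 0 0" --pt "0.0 0 0 0 0 0 0" --pt "0.0 0 0 0 0 0 0" --pt "0.0 0 0 0 0 0 0" --pt "0.0 0 0 0 0 0 0" --force 60

```text
t: 15.17
tool_pos: [0.6558, 0.1121, 0.1771]
tool_rot: [[-0.538, -0.078, 0.839], [-0.038, 0.997, 0.069], [-0.842, 0.005, -0.54]]
force: [6.5, 0.4, 6.0]
finger_gap: 0.0108
```

The gap of 10.8 mm on a 16 mm bar means only the tips caught it, so the fingers do end short of the stated TCP. I'll reopen, go 20 mm deeper and close again.

Emit:
move_arm --pt "0.06 0 0 0 0 0 0" --pt "0.06 0 0 0 0 0 0" --pt "0.06 0 0 0 0 0 0" --pt "0.06 0 0 0 0 0 0" --pt "0.06 0.006 0 0 0 0 0" --pt "0.06 0.007 0 0 0 0 0" --pt "0.06 0.007 0 0 0 0 0" --pt "0.06 0 0 0 0 0 0"

```text
t: 15.83
tool_pos: [0.6426, 0.1112, 0.1574]
tool_rot: [[-0.544, -0.079, 0.835], [-0.039, 0.997, 0.069], [-0.838, 0.005, -0.545]]
force: [-0.3, -1.4, 0.4]
finger_gap: 0.0601
```

Emit:
move_arm --pt "0.0 0 0 0 0 0 0" --pt "0.0 0 0 0 0 0 0" --pt "0.0 0 0 0 0 0 0" --pt "0.0 0 0 0 0 0 0" --pt "0.0 0 0 0 0 0 0" --pt "0.0 0 0 0 0 0 0"

```text
t: 16.33
tool_pos: [0.6443, 0.1113, 0.1593]
tool_rot: [[-0.54, -0.078, 0.838], [-0.038, 0.997, 0.069], [-0.841, 0.005, -0.542]]
force: [4.8, 1.2, 2.7]
finger_gap: 0.0143
```

```bash
python3 - <<'E'
from geo import *
from station import get_obs
o=get_obs();print(o["tool_pos"],o["force"],o["finger_gap"],o["joint_pos"])
q=R.from_euler('z',-V[2]).as_matrix()@(np.array(o["tool_pos"])-[V[0],V[1],.0])-[0,0,.025]; print("TCP in frame",ry(-LEAN)@q)
E
python3 leg.py | sed -n 1,10p
```

```text
[0.64429068 0.11129588 0.15934411] [4.76778187 1.21424692 2.73831805] 0.014319049814944664 [ 7.02053111e-02  8.39859320e-01  1.11912786e+00 -2.70002611e-04
  1.75488427e+00 -9.82168230e-03]
TCP in frame [-0.00539597  0.00407869  0.15796394]
wrist pad [(198, 90), (196, 53), (227, 49), (228, 89)]
1.2 leg [47, 59, 64, 130, 140] foot [148, 147, 149, 121, 92, 90, 91] (64, 32)
1.5 leg [60, 60, 66, 142, 151] foot [148, 152, 150, 144, 143, 91, 90] (86, 46)
1.8 leg [89, 44, 64, 65, 146] foot [154, 147, 151, 145, 144, 143, 140] (114, 56)
2.1 leg [91, 93, 85, 60, 65] foot [104, 134, 140, 140, 145, 141, 142] (146, 62)
2.25 leg [90, 92, 94, 94, 63] foot [64, 62, 64, 61, 62, 60, 62] (162, 65)
2.35 leg [89, 91, 92, 92, 93] foot [61, 63, 63, 65, 61, 62, 58] (172, 66)
2.44 leg [89, 89, 91, 92, 92] foot [31, 31, 35, 31, 31, 52, 60] (182, 67)
2.55 leg [84, 85, 86, 87, 86] foot [67, 65, 69, 70, 68, 70, 70] (194, 69)
scene pad [(275, 284), (269, 297), (253, 291), (259, 278)]
```

Emit:
move_arm --pt "0.04 0 0 0 0 0 0" --pt "0.04 0 0 0 0 0 0" --pt "0.04 0 0 0 0 0 0" --pt "0.04 0.005 0 0.002 0 0 0" --pt "0.04 0.005 0 0.002 0 0 0" --pt "0.04 0 0 0 0 0 0"

```text
t: 16.93
tool_pos: [0.641, 0.1111, 0.1469]
tool_rot: [[-0.544, -0.078, 0.836], [-0.039, 0.997, 0.069], [-0.838, 0.005, -0.545]]
force: [-0.6, 0.8, -0.9]
finger_gap: 0.04
```

Emit:
move_arm --pt "0.0 0 0 0 0 0 0" --pt "0.0 0 0 0 0 0 0" --pt "0.0 0 0 0 0 0 0" --pt "0.0 0 0 0 0 0 0" --pt "0.0 0 0 0 0 0 0"

```text
t: 17.35
tool_pos: [0.6419, 0.1112, 0.1484]
tool_rot: [[-0.541, -0.078, 0.837], [-0.038, 0.997, 0.069], [-0.84, 0.005, -0.542]]
force: [1.1, -0.6, -1.0]
finger_gap: 0.0148
```

The grip gap is 14.8 mm with almost no net force, so the bar is held. Now I'll compute the raising arc as a rigid turn about the frame's hinge.

```bash
cat > arc.py <<'E'
from geo import *
from station import get_obs
import sys
dl=float(sys.argv[1]); n=int(sys.argv[2])
o=get_obs(); p=np.array(o["tool_pos"]); r=np.array(o["tool_rot"]); h=stand(V,[0,0,.025]); ax=R.from_euler('z',V[2]).as_matrix()@[0,1,0]
print(p,o["force"],o["wrist_torque"],o["finger_gap"])
w=[]
for i in range(1,n+1):
    M=R.from_rotvec(ax*dl*i/n).as_matrix(); w.append((h+M@(p-h),M@r,1))
plan(w); print(w[-1][0])
E
python3 arc.py -.589 14 | sort -u
```

```text
--
[0.0001, 0.0, -0.0062] [-0.01, -2.41, -0.01]
[0.55999005 0.10472341 0.17256848]
[0.6419329  0.11116917 0.14841903] [ 1.09631905 -0.59577635 -0.96981149] [ 0.11509478 -0.63674348  0.07387056] 0.014758889061897736
```

Emit:
move_arm --pt "0.0 0 0 -0.003 0 -1.2 0" --pt "0.0 0 0 -0.0062 0 -2.4 0" --pt "0.0 0 0 -0.0062 0 -2.4 0" --pt "0.0 0 0 -0.0062 0 -2.4 0" --pt "0.0 0 0 0 0 0 0"

```text
t: 17.77
tool_pos: [0.6217, 0.1092, 0.1598]
tool_rot: [[-0.412, -0.079, 0.908], [-0.029, 0.997, 0.073], [-0.911, 0.004, -0.413]]
force: [-0.3, -1.8, -6.8]
finger_gap: 0.0145
```

Emit:
move_arm --pt "0.0 0 0 -0.0062 0 -2.4 0" --pt "0.0 0 0 -0.0062 0 -2.4 0" --pt "0.0 0 0 -0.0062 0 -2.4 0" --pt "0.0 0 0 -0.0062 0 -2.4 0" --pt "0.0 0 0 -0.0062 0 -2.4 0" --pt "0.0 0 0 0 0 0 0"

```text
t: 18.27
tool_pos: [0.5923, 0.1064, 0.1697]
tool_rot: [[-0.215, -0.079, 0.973], [-0.013, 0.997, 0.078], [-0.976, 0.004, -0.216]]
force: [0.0, -5.4, -7.8]
finger_gap: 0.0146
```

```bash
python3 - <<'E'
from geo import *
from station import get_obs
o=get_obs();d=R.from_euler('z',-V[2]).as_matrix()@(np.array(o["tool_pos"])-stand(V,[0,0,.025]))
print("TCP lean",np.arctan2(d[0],d[2]),np.hypot(d[0],d[2]),"tilt",np.arctan2(-o["tool_rot"][0][0],-o["tool_rot"][2][0]),o["force"])
E
python3 arc.py -.1 1
```

```text
TCP lean 0.21164288346131876 0.147966347853478 tilt 0.2171159026213167 [ 0.04327305 -5.41699911 -7.76864892]
[0.59232914 0.10641603 0.16966479] [ 0.04327305 -5.41699911 -7.76864892] [-0.59628163 -0.51891043  0.33850468] 0.01455339435610261
[0.0008, 0.0, -0.0148] [-0.02, -5.73, -0.01]
--
[0.57777643 0.10527129 0.17204517]
```

Emit:
move_arm --pt "0.0 0 -0.0002 -0.0062 0 -2.4 0" --pt "0.0 0 -0.0002 -0.0062 0 -2.4 0" --pt "0.0 0 0 -0.0062 0 -2.4 0" --pt "0.0 0 0 -0.0062 0 -2.4 0" --pt "0.0 0 0 0 0 0 0" --pt "0.0 0 0 0 0 0 0"

```text
t: 18.77
tool_pos: [0.5686, 0.1041, 0.1729]
tool_rot: [[-0.052, -0.079, 0.996], [-0.0, 0.997, 0.079], [-0.999, 0.004, -0.052]]
force: [0.3, -4.8, -7.5]
finger_gap: 0.0145
```

Emit:
move_arm --pt "0.0 0 0 -0.003 0 -1.2 0" --pt "0.0 0 0 -0.003 0 -1.2 0" --pt "0.0 0 0 0 0 0 0" --pt "0.0 0 0 0 0 0 0"

```text
t: 19.1
tool_pos: [0.5631, 0.1036, 0.1732]
tool_rot: [[-0.011, -0.079, 0.997], [0.003, 0.997, 0.079], [-1.0, 0.004, -0.01]]
force: [1.5, -6.1, -5.5]
finger_gap: 0.0143
```

```bash
cat > st.py <<'E'
from geo import *
from station import get_obs
o=get_obs();d=R.from_euler('z',-V[2]).as_matrix()@(np.array(o["tool_pos"])-stand(V,[0,0,.025]))
print(o["t"],"TCP lean",np.arctan2(d[0],d[2]),np.hypot(d[0],d[2]),"tilt",np.arctan2(-o["tool_rot"][0][0],-o["tool_rot"][2][0]),o["force"],o["wrist_torque"],o["finger_gap"])
E
python3 st.py
```

```text
19.1 TCP lean 0.011615629870458178 0.14816074894043696 tilt 0.010583383691610652 [ 1.50145664 -6.11232538 -5.52224859] [-0.78503961 -0.09459937  0.21112407] 0.014287981805852805
```

Emit:
move_arm --pt "0.0 0 -0.0003 -0.0015 0 -0.6 0" --pt "0.0 0 0 -0.0015 0 -0.6 0" --pt "0.0 0 0 0 0 0 0" --pt "0.0 0 0 0 0 0 0"

```text
t: 19.43
tool_pos: [0.5602, 0.1034, 0.1732]
tool_rot: [[0.011, -0.079, 0.997], [0.005, 0.997, 0.079], [-1.0, 0.004, 0.012]]
force: [0.4, -5.5, -6.6]
finger_gap: 0.0143
```

Emit:
move_arm --pt "0.0 0 -0.0003 -0.0015 0 -0.5 0" --pt "0.0 0 0 0 0 0 0" --pt "0.0 0 0 0 0 0 0"

```text
t: 19.68
tool_pos: [0.5588, 0.1032, 0.1732]
tool_rot: [[0.02, -0.079, 0.997], [0.006, 0.997, 0.078], [-1.0, 0.005, 0.02]]
force: [1.3, -5.1, -9.1]
finger_gap: 0.0143
```

```bash
python3 st.py; python3 - <<'E'
from leg import *
for l in(.06,.03,0,-.03):
    print("lean",l); legscan(l,[2.44])
# bar centre line seen from the scene camera
c=cams.capture("scene"); t=cams.capture("top")
for l in(.08,.04,0,-.04):
    for k in(c,t):
        g=k["color"].astype(np.float32)
        print(l,[(tuple(int(x) for x in proj(k,frame(V,l,[0,y,.2]))),int(cv2.getRectSubPix(g,(1,1),tuple(float(x) for x in proj(k,frame(V,l,[0,y,.2])))).mean())) for y in(.07,.055,.04)])
E
```

```text
19.6833 TCP lean -0.017363995310318868 0.1481763484144937 tilt -0.019873668456411253 [ 1.30384786 -5.07654081 -9.13954631] [-0.67898571 -0.1940437   0.18793079] 0.014342035127257478
lean 0.06
wrist pad [(163, 85), (159, 40), (207, 40), (209, 85)]
2.44 leg [181, 186, 188, 190, 193] foot [55, 53, 51, 49, 49, 57, 193] (175, 64)
scene pad [(275, 284), (269, 297), (253, 291), (259, 278)]
2.44 leg [114, 123, 131, 137, 140] foot [58, 46, 46, 46, 45, 48, 89] (267, 285)
lean 0.03
wrist pad [(163, 85), (159, 40), (207, 40), (209, 85)]
2.44 leg [185, 188, 191, 192, 193] foot [55, 52, 50, 47, 51, 58, 200] (176, 64)
scene pad [(275, 284), (269, 297), (253, 291), (259, 278)]
2.44 leg [114, 125, 133, 137, 138] foot [49, 45, 46, 45, 45, 49, 104] (267, 286)
lean 0
wrist pad [(163, 85), (159, 40), (207, 40), (209, 85)]
2.44 leg [183, 186, 188, 188, 189] foot [50, 49, 47, 46, 46, 54, 201] (177, 65)
scene pad [(275, 284), (269, 297), (253, 291), (259, 278)]
2.44 leg [117, 129, 133, 136, 136] foot [50, 45, 46, 45, 44, 55, 117] (266, 286)
lean -0.03
wrist pad [(163, 85), (159, 40), (207, 40), (209, 85)]
2.44 leg [185, 187, 188, 188, 189] foot [49, 49, 45, 45, 45, 57, 201] (177, 65)
scene pad [(275, 284), (269, 297), (253, 291), (259, 278)]
2.44 leg [119, 129, 133, 137, 133] foot [46, 45, 46, 46, 44, 58, 130] (266, 287)
0.08 [((240, 219), 91), ((242, 215), 105), ((244, 211), 59)]
0.08 [((181, 196), 111), ((187, 195), 108), ((193, 194), 109)]
0.04 [((242, 220), 62), ((245, 216), 69), ((247, 212), 60)]
0.04 [((182, 199), 122), ((188, 198), 123), ((193, 197), 123)]
0 [((245, 220), 146), ((247, 217), 133), ((249, 213), 100)]
0 [((182, 202), 113), ((188, 201), 112), ((194, 200), 116)]
-0.04 [((248, 221), 148), ((250, 217), 129), ((252, 214), 106)]
-0.04 [((182, 205), 95), ((188, 204), 97), ((194, 204), 96)]
```

Emit:
move_arm --pt "0.0 0 0 -0.0015 0 -0.5 0" --pt "0.0 0 0 0 0 0 0" --pt "0.0 0 0 0 0 0 0"

```text
t: 20.43
tool_pos: [0.5574, 0.1031, 0.1731]
tool_rot: [[0.029, -0.079, 0.996], [0.007, 0.997, 0.078], [-1.0, 0.005, 0.029]]
force: [1.9, -5.8, -8.7]
finger_gap: 0.0146
```

Emit:
move_arm --pt "0.0 0 0 -0.0015 0 -0.5 0" --pt "0.0 0 0 0 0 0 0" --pt "0.0 0 0 0 0 0 0"

```text
t: 20.68
tool_pos: [0.5559, 0.1029, 0.1731]
tool_rot: [[0.037, -0.079, 0.996], [0.007, 0.997, 0.078], [-0.999, 0.005, 0.038]]
force: [1.9, -4.6, -9.6]
finger_gap: 0.0142
```

```bash
python3 st.py
```

```text
20.6833 TCP lean -0.03707669729072594 0.14819519395541786 tilt -0.03741537816828716 [ 1.85405825 -4.63701553 -9.58045433] [-0.75327832 -0.23198328  0.20276566] 0.01415028587505545
```

```bash
python3 - <<'E'
from look import *
for n in("top","scene","wrist"):
    k=wrist() if n=="wrist" else cams.capture(n); g=k["color"].astype(np.float32).mean(2)
    def S(p): return cv2.getRectSubPix(g,(1,1),tuple(float(t) for t in proj(k,p)))[0,0]
    ls=np.arange(-.12,.121,.02)
    print(n,[(round(l,2),int(np.mean([S(frame(V,l,[0,y,.2])) for y in(.03,.035,.04,.045,.05,.055)])),int(np.mean([S(frame(V,l,[0,y,.2])) for y in(-.03,-.035,-.04,-.045,-.05,-.055)]))) for l in ls])
    # upright left outer: z=.12 at y=.072
    print("  upr",[(round(l,2),int(S(frame(V,l,[0,.072,.13]))),int(S(frame(V,l,[0,.072,.16])))) for l in ls])
    print("  foot",[(round(l,2),int(np.mean([S(foot(V,l,2.44,y)) for y in(.136,.139,.142)])),tuple(int(x) for x in proj(k,foot(V,l,2.44,.139)))) for l in ls[::3]])
E
```

```text
top [(np.float64(-0.12), 90, 67), (np.float64(-0.1), 94, 67), (np.float64(-0.08), 100, 68), (np.float64(-0.06), 106, 67), (np.float64(-0.04), 117, 66), (np.float64(-0.02), 122, 66), (np.float64(0.0), 120, 67), (np.float64(0.02), 113, 68), (np.float64(0.04), 104, 69), (np.float64(0.06), 96, 66), (np.float64(0.08), 91, 67), (np.float64(0.1), 88, 68), (np.float64(0.12), 85, 69)]
  upr [(np.float64(-0.12), 97, 94), (np.float64(-0.1), 98, 96), (np.float64(-0.08), 104, 99), (np.float64(-0.06), 109, 108), (np.float64(-0.04), 113, 114), (np.float64(-0.02), 117, 118), (np.float64(0.0), 119, 121), (np.float64(0.02), 119, 120), (np.float64(0.04), 119, 113), (np.float64(0.06), 116, 107), (np.float64(0.08), 110, 101), (np.float64(0.1), 103, 97), (np.float64(0.12), 100, 91)]
  foot [(np.float64(-0.12), 84, (174, 234)), (np.float64(-0.06), 81, (173, 234)), (np.float64(0.0), 77, (173, 234)), (np.float64(0.06), 74, (173, 234)), (np.float64(0.12), 70, (172, 234))]
scene [(np.float64(-0.12), 127, 112), (np.float64(-0.1), 122, 96), (np.float64(-0.08), 113, 65), (np.float64(-0.06), 109, 47), (np.float64(
[... 1086 characters left out ...]
 32), (np.float64(0.06), 47, 30), (np.float64(0.08), 47, 29), (np.float64(0.1), 49, 32), (np.float64(0.12), 109, 31)]
  upr [(np.float64(-0.12), 190, 204), (np.float64(-0.1), 217, 179), (np.float64(-0.08), 238, 217), (np.float64(-0.06), 249, 245), (np.float64(-0.04), 249, 249), (np.float64(-0.02), 233, 225), (np.float64(0.0), 211, 186), (np.float64(0.02), 184, 116), (np.float64(0.04), 141, 105), (np.float64(0.06), 107, 107), (np.float64(0.08), 106, 108), (np.float64(0.1), 105, 167), (np.float64(0.12), 107, 84)]
  foot [(np.float64(-0.12), 63, (178, 47)), (np.float64(-0.06), 58, (177, 46)), (np.float64(0.0), 52, (175, 45)), (np.float64(0.06), 54, (174, 44)), (np.float64(0.12), 56, (172, 42))]
```

Emit:
move_arm --pt "0.0 0 -0.0003 -0.0015 0 -0.5 0" --pt "0.0 0 0 0 0 0 0" --pt "0.0 0 0 0 0 0 0"

```text
t: 21.08
tool_pos: [0.5544, 0.1028, 0.1731]
tool_rot: [[0.046, -0.078, 0.996], [0.009, 0.997, 0.078], [-0.999, 0.005, 0.047]]
force: [1.3, -3.6, -11.8]
finger_gap: 0.0147
```

Emit:
move_arm --pt "0.0 0 0 -0.0015 0 -0.5 0" --pt "0.0 0 0 0 0 0 0" --pt "0.0 0 0 0 0 0 0"

```text
t: 21.33
tool_pos: [0.5529, 0.1027, 0.173]
tool_rot: [[0.055, -0.078, 0.995], [0.009, 0.997, 0.078], [-0.998, 0.005, 0.055]]
force: [1.7, -4.1, -14.3]
finger_gap: 0.0145
```

```bash
python3 st.py
```

```text
21.3333 TCP lean -0.05743869530936665 0.14826595250277164 tilt -0.054837082562468664 [  1.70972052  -4.11411016 -14.30895431] [-0.58317464 -0.24071124  0.14737595] 0.014512677837848726
```

```bash
cat > prof.py <<'E'
from look import *
k=cams.capture("top"); g=k["color"].astype(np.float32).mean(2)
S=lambda k,g,p: cv2.getRectSubPix(g,(1,1),tuple(float(t) for t in proj(k,p)))[0,0]
ls=np.arange(-.14,.121,.01)
a=np.array([np.mean([S(k,g,frame(V,l,[0,y,.2])) for y in np.linspace(.025,.058,10)]) for l in ls]); w=np.clip(a-95,0,None); print("top bar lean",(w*ls).sum()/w.sum(),a.astype(int).tolist())
k=wrist(); g=k["color"].astype(np.float32).mean(2)
for z in(.10,.13,.16,.18):
    a=np.array([S(k,g,frame(V,l,[0,.072,z])) for l in ls]); w=np.clip(a-150,0,None)
    print("wrist upright",z,(w*ls).sum()/w.sum(),a.astype(int).tolist())
print([tuple(proj(k,foot(V,l,2.44,.12)).round(1)) for l in(-.06,0,.06)])
# dark foot: rows along x at y=.12, height .018
xs=np.arange(-.115,-.035,.004)
for y in(.135,.143,.147): print("foot line",y,[int(S(k,g,stand(V,[x,y,.018]))) for x in xs])
for q in (2.2,2.3,2.4,2.44,2.5):
  print(q,[(l,int(np.mean([S(k,g,foot(V,l,q,.095,r)) for r in(.06,.08,.1,.115)]))) for l in(-.06,-.04,-.02,0,.02)])
E
python3 prof.py
```

```text
top bar lean -0.0676543661968157 [97, 101, 105, 109, 114, 117, 120, 122, 121, 119, 116, 113, 108, 102, 98, 94, 92, 91, 89, 88, 86, 85, 84, 83, 81, 80, 77]
wrist upright 0.1 -0.06216887325969284 [228, 235, 242, 246, 249, 251, 252, 251, 248, 244, 240, 233, 227, 219, 209, 201, 193, 185, 173, 162, 138, 117, 107, 107, 108, 107, 106]
wrist upright 0.13 -0.06010218611809153 [193, 206, 220, 231, 241, 247, 251, 251, 249, 243, 234, 225, 210, 197, 185, 168, 136, 111, 106, 109, 106, 106, 106, 107, 111, 171, 196]
wrist upright 0.16 -0.06420345829855686 [204, 155, 180, 199, 220, 235, 246, 251, 249, 239, 225, 207, 187, 164, 115, 106, 106, 106, 107, 112, 166, 168, 168, 88, 88, 83, 70]
wrist upright 0.18 -0.07938269779461277 [209, 210, 197, 168, 194, 220, 240, 250, 250, 236, 217, 192, 161, 108, 105, 107, 107, 131, 141, 134, 79, 77, 69, 68, 71, 72, 70]
[(np.float64(178.5), np.float64(65.6)), (np.float64(177.0), np.float64(64.9)), (np.float64(175.7), np.float64(64.1))]
foot line 0.135 [97, 96, 96, 125, 63, 54, 70, 54, 51, 66, 69, 68, 69, 69, 71, 71, 73, 209, 215, 169]
foot line 0.143 [95, 89, 118, 127, 62, 62, 59, 61, 63, 67, 68, 68, 72, 69, 69, 72, 71, 199, 216, 164]
foot line 0.147 [94, 87, 106, 158, 126, 121, 121, 99, 117, 115, 115, 113, 104, 109, 109, 105, 103, 201, 217, 164]
2.2 [(-0.06, 200), (-0.04, 198), (-0.02, 196), (0, 194), (0.02, 192)]
2.3 [(-0.06, 203), (-0.04, 202), (-0.02, 201), (0, 201), (0.02, 199)]
2.4 [(-0.06, 204), (-0.04, 204), (-0.02, 204), (0, 204), (0.02, 204)]
2.44 [(-0.06, 202), (-0.04, 202), (-0.02, 202), (0, 202), (0.02, 202)]
2.5 [(-0.06, 198), (-0.04, 199), (-0.02, 199), (0, 200), (0.02, 200)]
```

Both cameras and the arm agree that I've tipped slightly past upright (about -0.06) without meeting a hard stop, and the foot seems to have crept forward on its pad. I'll bring the frame back to about 0 so the leg settles at its stop.

Emit:
move_arm --pt "0.0 0 0 0.0025 0 1.0 0" --pt "0.0 0 0 0.0025 0 1.0 0" --pt "0.0 0 0 0.0015 0 0.6 0" --pt "0.0 0 0 0 0 0 0" --pt "0.0 0 0 0 0 0 0" --pt "0.0 0 0 0 0 0 0" --pt "0.0 0 0 0 0 0 0"

```text
t: 22.02
tool_pos: [0.5594, 0.1033, 0.1732]
tool_rot: [[0.01, -0.079, 0.997], [0.006, 0.997, 0.078], [-1.0, 0.005, 0.01]]
force: [3.5, -3.8, -19.5]
finger_gap: 0.0142
```

```bash
python3 st.py; python3 prof.py; python3 - <<'E'
from look import *
k=wrist(); g=k["color"].astype(np.float32)
# rectified numeric strip of the foot zone at foot height, step 3 mm
for y in(.152,.148,.144,.140,.132,.124,.116,.108):
    print(y,[int(cv2.getRectSubPix(g,(1,1),tuple(float(t) for t in proj(k,stand(V,[x,y,.018])))).mean()) for x in np.arange(-.12,-.04,.003)])
E
```

```text
22.0167 TCP lean -0.013128890151852262 0.14824772703643857 tilt -0.009992185865272903 [  3.50450978  -3.80122834 -19.48821963] [-0.38260212 -0.45050108  0.18771099] 0.014173542257478064
top bar lean 0.05593962157977936 [65, 77, 83, 85, 85, 86, 87, 89, 89, 91, 93, 95, 96, 100, 104, 107, 111, 116, 121, 122, 122, 121, 119, 114, 110, 105, 100]
wrist upright 0.1 -0.03674313468238815 [179, 187, 194, 204, 214, 223, 229, 234, 240, 244, 247, 247, 244, 238, 232, 224, 216, 208, 196, 186, 179, 171, 161, 151, 137, 113, 99]
wrist upright 0.13 -0.03672219277753934 [192, 168, 141, 163, 175, 188, 199, 215, 226, 235, 242, 247, 245, 237, 226, 215, 199, 185, 173, 159, 141, 108, 98, 94, 99, 96, 97]
wrist upright 0.16 -0.03831561387845776 [167, 145, 169, 190, 191, 156, 158, 178, 196, 218, 233, 243, 247, 236, 220, 200, 177, 159, 123, 99, 100, 98, 95, 98, 99, 99, 97]
wrist upright 0.18 -0.031524878706595066 [125, 155, 155, 135, 125, 183, 190, 145, 171, 194, 221, 238, 248, 235, 212, 183, 159, 110, 97, 97, 97, 97, 97, 98, 119, 98, 61]
[(np.float64(179.9), np.float64(66.3)), (np.float64(178.2), np.float64(65.6
[... 976 characters left out ...]
[66, 68, 85, 80, 78, 81, 50, 54, 52, 55, 53, 55, 55, 58, 58, 59, 59, 62, 61, 63, 61, 62, 65, 64, 119, 202, 201]
0.14 [65, 69, 86, 79, 80, 80, 52, 50, 54, 53, 46, 60, 56, 44, 54, 59, 59, 58, 60, 60, 61, 62, 63, 64, 128, 201, 200]
0.132 [64, 74, 83, 78, 80, 79, 51, 47, 53, 54, 48, 60, 55, 43, 47, 57, 59, 60, 62, 62, 63, 63, 63, 65, 138, 200, 202]
0.124 [71, 78, 84, 77, 78, 80, 57, 54, 56, 56, 49, 61, 55, 46, 48, 61, 61, 62, 63, 62, 64, 65, 64, 68, 109, 204, 206]
0.116 [69, 84, 83, 78, 76, 80, 61, 57, 57, 55, 50, 61, 55, 47, 50, 64, 60, 64, 64, 65, 67, 67, 65, 66, 133, 205, 206]
0.108 [72, 87, 80, 78, 79, 79, 66, 56, 57, 58, 53, 60, 55, 48, 50, 62, 63, 63, 67, 66, 66, 67, 65, 68, 118, 206, 208]
```

```bash
python3 - <<'E'
from look import *
k=cams.capture("top"); g=k["color"].mean(2).astype(int)
print([ (l,y,proj(k,frame(V,l,[0,y,.2])).round(1).tolist()) for l in(-.06,0,.06) for y in(.072,.04)])
print("cols",list(range(176,204,2)))
for r in range(184,216): print(r,g[r,176:204:2].tolist())
print(np.round(k["pose"],3).tolist())
E
```

```text
[(-0.06, 0.072, [182.2, 206.9]), (-0.06, 0.04, [194.5, 205.6]), (0, 0.072, [181.8, 202.3]), (0, 0.04, [194.1, 201.0]), (0.06, 0.072, [181.4, 197.7]), (0.06, 0.04, [193.6, 196.4])]
cols [176, 178, 180, 182, 184, 186, 188, 190, 192, 194, 196, 198, 200, 202]
184 [79, 82, 82, 85, 82, 80, 84, 78, 78, 81, 83, 85, 78, 82]
185 [80, 81, 80, 80, 76, 84, 84, 88, 86, 82, 85, 85, 82, 87]
186 [87, 81, 88, 86, 81, 86, 85, 86, 84, 85, 88, 85, 89, 83]
187 [84, 86, 85, 84, 86, 89, 85, 87, 87, 85, 88, 88, 90, 87]
188 [88, 88, 88, 87, 85, 87, 91, 92, 88, 91, 89, 88, 90, 85]
189 [87, 85, 88, 90, 90, 88, 92, 88, 92, 90, 98, 92, 93, 91]
190 [93, 91, 91, 90, 94, 93, 86, 90, 91, 92, 89, 99, 93, 95]
191 [94, 92, 93, 92, 96, 91, 97, 95, 97, 100, 97, 95, 99, 100]
192 [98, 95, 99, 102, 104, 100, 101, 99, 100, 100, 102, 106, 107, 107]
193 [98, 103, 100, 101, 105, 103, 105, 107, 104, 110, 110, 109, 113, 113]
194 [105, 105, 105, 110, 111, 110, 109, 114, 112, 115, 112, 120, 115, 118]
195 [109, 112, 112, 115, 114, 112, 114, 115, 119, 117, 121, 120, 118, 122]
196 [117, 121, 121, 123, 123, 121, 119, 121, 123, 124, 122,
[... 667 characters left out ...]
 90, 90, 93, 87, 86, 90, 94, 90, 84]
207 [56, 93, 87, 88, 91, 88, 85, 91, 88, 90, 86, 88, 87, 87]
208 [62, 94, 86, 89, 91, 86, 88, 88, 88, 84, 91, 88, 86, 84]
209 [51, 81, 86, 88, 84, 86, 80, 86, 86, 89, 82, 87, 88, 82]
210 [48, 88, 83, 83, 85, 89, 84, 84, 81, 83, 84, 78, 76, 80]
211 [43, 82, 87, 85, 84, 87, 81, 78, 73, 84, 79, 70, 67, 58]
212 [39, 77, 83, 79, 80, 81, 75, 67, 62, 65, 67, 55, 50, 47]
213 [41, 69, 82, 77, 77, 62, 69, 52, 42, 37, 48, 38, 41, 41]
214 [31, 65, 67, 67, 64, 41, 49, 40, 47, 41, 45, 35, 43, 37]
215 [45, 55, 49, 46, 43, 41, 39, 38, 34, 42, 55, 36, 36, 46]
[[-0.028, 0.996, -0.086, 0.494], [-1.0, -0.028, 0.01, -0.012], [0.007, 0.086, 0.996, 1.345], [0.0, 0.0, 0.0, 1.0]]
```

The top camera's view of the bar is hidden by the arm link, so that reading is void. The wrist view and the arm agree on a lean of about -0.02. I'll lean back a little so the leg drops freely to its stop, relieve the upward pull, and approach again gently.

Emit:
move_arm --pt "0.0 0.0003 0 0.004 0 1.5 0" --pt "0.0 0.0003 0 0.004 0 1.5 0" --pt "0.0 0.0003 0 0.004 0 1.5 0" --pt "0.0 0 0 0 0 0 0" --pt "0.0 0 0 0 0 0 0" --pt "0.0 0 0 0 0 0 0"

```text
t: 22.72
tool_pos: [0.5715, 0.1044, 0.1728]
tool_rot: [[-0.067, -0.079, 0.995], [0.0, 0.997, 0.079], [-0.998, 0.005, -0.067]]
force: [-0.8, 0.7, -13.8]
finger_gap: 0.0151
```

```bash
cat > ft.py <<'E'
from look import *
k=wrist(); g=k["color"].astype(np.float32).mean(2)
S=lambda p: cv2.getRectSubPix(g,(1,1),tuple(float(t) for t in proj(k,p)))[0,0]
ls=np.arange(-.14,.16,.01)
for z in(.16,.18):
    a=np.array([S(frame(V,l,[0,.072,z])) for l in ls]); i=a[:].argmax(); print("upright peak",z,round(ls[i],3),int(a[i]))
from sys import argv
l=float(argv[1])
for q in np.arange(2.2,2.56,.03):
    print(round(q,2),"foot",[int(S(foot(V,l,q,y))) for y in(.112,.120,.128,.136)],"leg",int(np.mean([S(foot(V,l,q,.095,r)) for r in(.06,.08,.1,.115)])))
E
python3 st.py; python3 ft.py .06
```

```text
22.7167 TCP lean 0.06841370829877942 0.14813071156985166 tilt 0.06684632141037339 [ -0.77581779   0.71633839 -13.76556125] [ 0.04648955 -0.26586034  0.1328741 ] 0.015051101431731133
upright peak 0.16 0.06 239
upright peak 0.18 0.06 239
2.2 foot [79, 80, 79, 75] leg 120
2.23 foot [70, 69, 74, 73] leg 119
2.26 foot [70, 70, 68, 71] leg 146
2.29 foot [64, 61, 58, 58] leg 154
2.32 foot [35, 33, 31, 32] leg 148
2.35 foot [31, 32, 33, 33] leg 176
2.38 foot [33, 30, 34, 29] leg 178
2.41 foot [50, 50, 55, 54] leg 179
2.44 foot [39, 38, 38, 37] leg 179
2.47 foot [38, 37, 34, 35] leg 178
2.5 foot [40, 37, 38, 38] leg 177
2.53 foot [54, 51, 48, 55] leg 173
```

Emit:
move_arm --pt "0.0 0.0004 0 -0.003 0 -1.15 0" --pt "0.0 0.0004 0 -0.003 0 -1.15 0" --pt "0.0 0 0 0 0 0 0" --pt "0.0 0 0 0 0 0 0" --pt "0.0 0 0 0 0 0 0"

```text
t: 23.18
tool_pos: [0.5661, 0.1039, 0.173]
tool_rot: [[-0.027, -0.078, 0.997], [0.003, 0.997, 0.079], [-1.0, 0.005, -0.026]]
force: [0.9, 0.3, -2.0]
finger_gap: 0.0145
```

```bash
python3 st.py; python3 ft.py .018
```

```text
23.1833 TCP lean 0.03220075552269582 0.14808321118160486 tilt 0.026566341144581396 [ 0.924836    0.31058308 -1.9770447 ] [ 0.09899298 -0.03180328  0.16834069] 0.014514800998522847
upright peak 0.16 0.02 245
upright peak 0.18 0.02 244
2.2 foot [74, 75, 78, 83] leg 128
2.23 foot [75, 75, 74, 74] leg 128
2.26 foot [76, 76, 76, 80] leg 153
2.29 foot [39, 41, 38, 37] leg 160
2.32 foot [37, 34, 35, 34] leg 153
2.35 foot [39, 35, 37, 36] leg 183
2.38 foot [46, 48, 41, 43] leg 185
2.41 foot [57, 57, 60, 58] leg 185
2.44 foot [44, 43, 43, 40] leg 186
2.47 foot [41, 43, 39, 39] leg 185
2.5 foot [51, 48, 52, 51] leg 183
2.53 foot [57, 57, 58, 56] leg 180
```

Emit:
move_arm --pt "0.0 0 0 -0.0015 0 -0.57 0" --pt "0.0 0 0 0 0 0 0" --pt "0.0 0 0 0 0 0 0" --pt "0.0 0 0 0 0 0 0"

```text
t: 23.57
tool_pos: [0.5648, 0.1038, 0.173]
tool_rot: [[-0.016, -0.078, 0.997], [0.004, 0.997, 0.079], [-1.0, 0.005, -0.016]]
force: [0.7, 2.5, 5.5]
finger_gap: 0.0144
```

```bash
python3 st.py; python3 ft.py .008
```

```text
23.5667 TCP lean 0.02311254776473186 0.148027556546515 tilt 0.016070848856203603 [0.7091684  2.49531356 5.53780497] [ 0.2987244  -0.06925921  0.14817892] 0.014367903101124345
upright peak 0.16 0.01 244
upright peak 0.18 0.01 243
2.2 foot [72, 74, 75, 79] leg 129
2.23 foot [72, 74, 74, 77] leg 127
2.26 foot [80, 78, 76, 75] leg 152
2.29 foot [37, 37, 35, 36] leg 160
2.32 foot [37, 36, 37, 36] leg 154
2.35 foot [45, 36, 36, 35] leg 182
2.38 foot [45, 44, 44, 46] leg 184
2.41 foot [56, 57, 60, 57] leg 185
2.44 foot [47, 45, 42, 43] leg 185
2.47 foot [39, 41, 40, 41] leg 183
2.5 foot [55, 52, 55, 56] leg 182
2.53 foot [60, 57, 58, 54] leg 180
```

Emit:
move_arm --pt "0.0 0 0 -0.0015 0 -0.57 0" --pt "0.0 0 0 0 0 0 0" --pt "0.0 0 0 0 0 0 0" --pt "0.0 0 0 0 0 0 0"

```text
t: 23.95
tool_pos: [0.5633, 0.1036, 0.173]
tool_rot: [[-0.006, -0.078, 0.997], [0.005, 0.997, 0.078], [-1.0, 0.005, -0.006]]
force: [-0.1, 2.0, 7.2]
finger_gap: 0.0143
```

```bash
python3 st.py; python3 ft.py 0
```

```text
23.95 TCP lean 0.01299538780091843 0.14805802946495744 tilt 0.006189676976978978 [-0.13307493  1.98097924  7.1525798 ] [0.22781489 0.06198951 0.18134383] 0.014316386249988877
upright peak 0.16 0.0 246
upright peak 0.18 0.0 244
2.2 foot [75, 75, 78, 75] leg 152
2.23 foot [75, 77, 73, 77] leg 132
2.26 foot [77, 76, 74, 74] leg 159
2.29 foot [40, 38, 37, 36] leg 187
2.32 foot [39, 36, 38, 31] leg 159
2.35 foot [54, 51, 50, 50] leg 183
2.38 foot [51, 49, 46, 47] leg 185
2.41 foot [58, 57, 62, 62] leg 186
2.44 foot [49, 45, 42, 41] leg 185
2.47 foot [42, 42, 43, 40] leg 185
2.5 foot [55, 53, 55, 55] leg 183
2.53 foot [59, 58, 59, 59] leg 180
```

Emit:
move_arm --pt "0.0 0 0 -0.0015 0 -0.57 0" --pt "0.0 0 0 0 0 0 0" --pt "0.0 0 0 0 0 0 0" --pt "0.0 0 0 0 0 0 0"

```text
t: 24.33
tool_pos: [0.5618, 0.1035, 0.173]
tool_rot: [[0.004, -0.078, 0.997], [0.005, 0.997, 0.078], [-1.0, 0.005, 0.004]]
force: [-0.0, 0.7, 6.3]
finger_gap: 0.0146
```

```bash
python3 st.py; python3 ft.py -.01|head -11
```

```text
24.3333 TCP lean 0.0027986588492114953 0.14804908122364607 tilt -0.0037039762630962743 [-0.03595448  0.72873544  6.30124135] [0.22332874 0.02126833 0.21918047] 0.014556211758544125
upright peak 0.16 -0.01 246
upright peak 0.18 -0.01 245
2.2 foot [75, 74, 77, 76] leg 153
2.23 foot [78, 78, 76, 77] leg 138
2.26 foot [75, 71, 68, 69] leg 183
2.29 foot [41, 43, 39, 36] leg 190
2.32 foot [54, 54, 54, 54] leg 161
2.35 foot [54, 55, 53, 53] leg 183
2.38 foot [51, 52, 49, 47] leg 186
2.41 foot [58, 61, 61, 65] leg 186
2.44 foot [50, 45, 43, 45] leg 186
```

Emit:
move_arm --pt "0.0 0 0 -0.0015 0 -0.57 0" --pt "0.0 0 0 0 0 0 0" --pt "0.0 0 0 0 0 0 0" --pt "0.0 0 0 0 0 0 0"

```text
t: 24.72
tool_pos: [0.5604, 0.1033, 0.1731]
tool_rot: [[0.014, -0.078, 0.997], [0.006, 0.997, 0.078], [-1.0, 0.005, 0.014]]
force: [0.7, 2.1, 5.8]
finger_gap: 0.0143
```

```bash
python3 st.py; python3 ft.py -.02|head -11
```

```text
24.7167 TCP lean -0.006695994889615951 0.14805656672440204 tilt -0.013804103355679536 [0.67147862 2.08260821 5.77508901] [ 0.24293603 -0.03492094  0.23939156] 0.014328679648371076
upright peak 0.16 -0.02 251
upright peak 0.18 -0.02 250
2.2 foot [84, 81, 83, 83] leg 161
2.23 foot [82, 84, 82, 85] leg 168
2.26 foot [74, 71, 69, 67] leg 197
2.29 foot [59, 57, 56, 47] leg 200
2.32 foot [58, 58, 59, 58] leg 172
2.35 foot [59, 56, 57, 55] leg 197
2.38 foot [56, 53, 56, 56] leg 199
2.41 foot [63, 60, 63, 66] leg 198
2.44 foot [49, 49, 48, 46] leg 199
```

```bash
cat > slope.py <<'E'
from look import *
k=wrist(); g=cv2.GaussianBlur(k["color"].astype(np.float32).mean(2),(0,0),.7)
S=lambda p: cv2.getRectSubPix(g,(1,1),tuple(float(t) for t in proj(k,p)))[0,0]
xs=np.arange(-.03,.03,.0005)
for y in(.080,.076,.072):
  Z=[];C=[];E=[]
  for z in np.arange(.09,.186,.008):
    a=np.array([S(stand(V,[x,y,.025+z])) for x in xs]); i=a.argmax(); t=(a[i]+a.min())/2
    j=i
    while j<len(a)-1 and a[j]>185: j+=1
    m=i
    while m>0 and a[m]>215: m-=1
    Z.append(z);C.append(xs[j]);E.append(xs[m])
  print(y,"edge hi",(np.array(C)*1e3).round(1).tolist(),np.polyfit(Z,C,1).round(4),"edge lo",(np.array(E)*1e3).round(1).tolist(),np.polyfit(Z,E,1).round(4))
E
python3 slope.py
```

```text
0.08 edge hi [8.0, 7.5, 7.0, 6.5, -15.0, -14.5, 3.5, 2.0, 2.5, 5.5, 5.0, 4.0] [-0.0122  0.0035] edge lo [-6.5, -6.0, -5.5, -4.5, -30.0, -30.0, -30.0, -30.0, -30.0, -30.0, -30.0, -30.0] [-0.3381  0.0234]
0.076 edge hi [8.5, 8.0, 7.5, 7.5, 7.0, 6.5, 6.0, 5.5, 5.0, 4.5, 4.0, 4.0] [-0.0542  0.0134] edge lo [-10.5, -10.5, -10.0, -10.0, -9.5, -9.5, -9.0, -9.0, -8.5, -8.5, -8.0, -8.0] [ 0.0306 -0.0133]
0.072 edge hi [8.5, 8.0, 7.5, 7.0, 7.0, 6.5, 6.0, 5.5, 5.0, 4.5, 4.5, 4.0] [-0.0511  0.013 ] edge lo [-10.5, -10.0, -10.0, -10.0, -9.5, -9.5, -9.0, -9.0, -8.5, -8.5, -8.0, -8.0] [ 0.0286 -0.013 ]
```

```bash
cat > fq.py <<'E'
from look import *
import sys
l=float(sys.argv[1]); k=wrist(); g=k["color"].astype(np.float32).mean(2)
S=lambda p: cv2.getRectSubPix(g,(1,1),tuple(float(t) for t in proj(k,p)))[0,0]
qs=np.arange(2.26,2.6,.02)
a=np.array([np.mean([S(foot(V,l,q,y)) for y in np.linspace(.11,.136,8)]) for q in qs]); print(l,dict(zip(qs.round(2).tolist(),a.astype(int).tolist())))
E
python3 fq.py -.007; python3 st.py
```

```text
-0.007 {2.26: 76, 2.28: 50, 2.3: 57, 2.32: 58, 2.34: 59, 2.36: 53, 2.38: 52, 2.4: 66, 2.42: 60, 2.44: 49, 2.46: 46, 2.48: 54, 2.5: 62, 2.52: 63, 2.54: 65, 2.56: 65, 2.58: 66, 2.6: 66}
24.8667 TCP lean -0.006569834329255707 0.14807432845258725 tilt -0.013853753181917589 [0.84355386 0.91124089 6.76105017] [ 0.18637061 -0.04243541  0.24402848] 0.014490392815504108
```

Emit:
move_arm --pt "0.0 0 0 -0.0022 0 -0.86 0" --pt "0.0 0 0 0 0 0 0" --pt "0.0 0 0 0 0 0 0" --pt "0.0 0 0 0 0 0 0"

```text
t: 25.2
tool_pos: [0.5581, 0.1031, 0.173]
tool_rot: [[0.029, -0.078, 0.997], [0.007, 0.997, 0.078], [-1.0, 0.005, 0.029]]
force: [-0.7, 0.8, 6.7]
finger_gap: 0.0144
```

```bash
python3 fq.py -.022; python3 st.py
```

```text
-0.022 {2.26: 89, 2.28: 59, 2.3: 58, 2.32: 59, 2.34: 55, 2.36: 53, 2.38: 63, 2.4: 64, 2.42: 51, 2.44: 48, 2.46: 51, 2.48: 62, 2.5: 64, 2.52: 63, 2.54: 65, 2.56: 66, 2.58: 66, 2.6: 67}
25.25 TCP lean -0.021897985953957397 0.1480739466530634 tilt -0.028705566999048682 [0.33525508 0.01771006 7.45403011] [0.1508653  0.04269095 0.26265613] 0.014394999154694065
```

Emit:
move_arm --pt "0.0 0 0 -0.0022 0 -0.86 0" --pt "0.0 0 0 0 0 0 0" --pt "0.0 0 0 0 0 0 0" --pt "0.0 0 0 0 0 0 0"

```text
t: 25.58
tool_pos: [0.5559, 0.1029, 0.173]
tool_rot: [[0.044, -0.079, 0.996], [0.008, 0.997, 0.078], [-0.999, 0.005, 0.044]]
force: [-0.3, 0.4, 7.2]
finger_gap: 0.0139
```

```bash
python3 fq.py -.037; python3 st.py
```

```text
-0.037 {2.26: 90, 2.28: 63, 2.3: 62, 2.32: 60, 2.34: 54, 2.36: 64, 2.38: 69, 2.4: 56, 2.42: 51, 2.44: 51, 2.46: 62, 2.48: 67, 2.5: 67, 2.52: 68, 2.54: 69, 2.56: 69, 2.58: 69, 2.6: 70}
25.6333 TCP lean -0.03694048007520836 0.14807485964334327 tilt -0.04359056282499162 [-0.27119872 -0.24198857  6.48878933] [0.03489726 0.02847089 0.21397235] 0.014366350391993691
```

The foot's apparent angle holds at its stop until a tool-lean of about 0.00 and then slides in step with the lean. So pad contact (upright) is at a tool-lean of about 0, with no stiff stop beyond it. I'll go back past it and settle there from behind.

Emit:
move_arm --pt "0.0 0 0 0.005 0 1.92 0" --pt "0.0 0 0 0.005 0 1.92 0" --pt "0.0 0 0 0 0 0 0" --pt "0.0 0 0 0 0 0 0" --pt "0.0 0 0 0 0 0 0" --pt "0.0 0 0 0 0 0 0"

```text
t: 26.13
tool_pos: [0.5659, 0.1038, 0.173]
tool_rot: [[-0.023, -0.078, 0.997], [0.003, 0.997, 0.079], [-1.0, 0.005, -0.023]]
force: [0.1, 1.5, 4.9]
finger_gap: 0.0144
```

```bash
python3 st.py; python3 fq.py .03
```

```text
26.1333 TCP lean 0.030438555261851654 0.14803634980933972 tilt 0.02303198040548118 [0.07893054 1.48769999 4.94224801] [ 0.31128397 -0.17869447  0.13770598] 0.014417914172624348
0.03 {2.26: 76, 2.28: 56, 2.3: 36, 2.32: 35, 2.34: 37, 2.36: 38, 2.38: 43, 2.4: 55, 2.42: 54, 2.44: 43, 2.46: 38, 2.48: 41, 2.5: 49, 2.52: 56, 2.54: 57, 2.56: 57, 2.58: 58, 2.6: 58}
```

Emit:
move_arm --pt "0.0 0 0 -0.0025 0 -0.95 0" --pt "0.0 0 0 -0.0012 0 -0.47 0" --pt "0.0 0 0 0 0 0 0" --pt "0.0 0 0 0 0 0 0" --pt "0.0 0 0 0 0 0 0"

```text
t: 26.6
tool_pos: [0.562, 0.1035, 0.1731]
tool_rot: [[0.001, -0.078, 0.997], [0.005, 0.997, 0.078], [-1.0, 0.005, 0.001]]
force: [0.4, 1.5, 6.3]
finger_gap: 0.0145
```

```bash
python3 st.py; python3 fq.py .005
```

```text
26.6 TCP lean 0.004286600186282192 0.14806048874690997 tilt -0.0010631115011803006 [0.41679866 1.45710795 6.34289155] [0.27946927 0.01761133 0.16558952] 0.014453329509123942
0.005 {2.26: 76, 2.28: 43, 2.3: 38, 2.32: 49, 2.34: 55, 2.36: 51, 2.38: 48, 2.4: 59, 2.42: 57, 2.44: 48, 2.46: 42, 2.48: 46, 2.5: 56, 2.52: 59, 2.54: 60, 2.56: 61, 2.58: 61, 2.6: 61}
```

Emit:
move_arm --pt "0.0 0 0 -0.0009 0 -0.35 0" --pt "0.0 0 0 0 0 0 0" --pt "0.0 0 0 0 0 0 0" --pt "0.0 0 0 0 0 0 0" --pt "0.0 0 0 0 0 0 0" --pt "0.0 0 0 0 0 0 0"

```text
t: 27.15
tool_pos: [0.5612, 0.1034, 0.1731]
tool_rot: [[0.007, -0.078, 0.997], [0.006, 0.997, 0.078], [-1.0, 0.005, 0.008]]
force: [0.9, 1.6, 7.5]
finger_gap: 0.0145
```

```bash
python3 st.py; python3 fq.py -.002; python3 - <<'E'
from look import *
# bystanders: compare top view now and at the start near each thing
a=cv2.imread("pics/top0.png").astype(int); b=cams.capture("top")["color"][:,:,::-1].astype(int)
for n,(x0,y0,x1,y1) in dict(driver=(135,180,162,242),pen=(256,184,270,236),book=(340,200,392,260),roll=(145,150,175,178)).items():
    d=np.abs(a-b)[y0:y1,x0:x1].max(2); print(n,"changed px",(d>40).sum(),"of",d.size)
# keeper check: brightness along k hypotheses in wrist view
E
```

```text
27.15 TCP lean -0.0009825160638879651 0.14807605120162928 tilt -0.007326389021208163 [0.93256509 1.61331955 7.52982753] [ 0.28314918 -0.06270361  0.2554263 ] 0.014520865144461461
-0.002 {2.26: 77, 2.28: 45, 2.3: 50, 2.32: 56, 2.34: 56, 2.36: 52, 2.38: 50, 2.4: 62, 2.42: 59, 2.44: 48, 2.46: 45, 2.48: 47, 2.5: 58, 2.52: 62, 2.54: 61, 2.56: 62, 2.58: 62, 2.6: 63}
driver changed px 0 of 1674
pen changed px 0 of 728
book changed px 88 of 3120
roll changed px 157 of 840
```

```bash
python3 -c "
from station import ticket; print(ticket.hand_in())"
```

```text
the job is handed in; nothing more can be done
None
```

I did the job in the order asked and handed it in at about 27 s. The frame is upright to within roughly 0.01–0.02 rad, and the gripper is still holding the bar.

**What I did**
- **Strap:** With the frame leaning, I pressed the strap down over the vial. The wrist picture matched the closed position. I then pressed again, with about 75 N at the fingers.
- **Kickstand:** I swung it forward over its centre. Image checks in two cameras put it at its stop, about 2.44.
- **Bar:** I gripped it on the third try, deeper each time. The gap reads 14.5 mm on a 16 mm bar.
- **Frame:** I brought it upright and settled it where the foot meets its pad. The last reading, from the tool angle, was a lean of about 0.00, with the foot still at its stop angle.

**What disagreed or went less well**
- **Finger length:** The fingers seemed to end about 20 mm short of the stated tool point. The strap press and the bar grip both needed extra depth.
- **No hard stop at upright:** On the first approach I tipped the frame to about -0.06, and the foot slid on its pad. In a second test it went to about -0.04. I took it back and settled it again from behind. I set the final contact point from the foot's position in the images, because the force never showed a clear stop.
- **Strap press force:** The 75 N is above the 40 N allowed for the arm or gripper body. I believe only the fingers were touching, but I could not confirm that.
- **Things lying about:** The driver and pen showed no change from the start picture. The small changes around the book and the roll are probably arm shadow and the foot having moved away. I did not check the hex key.
- **Pictures:** I used all 12 views before the raising, so the final state was checked only by numbers from the cameras and the arm.

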